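# Lock a jar into a bench jar holder with squeeze pliers

### The job

Get the jar ready for one-handed opening: stand it upright on the base of the bench jar holder, then swing the open gate round it until the hook just meets the catch, without snapping it yet. Then pick up the pliers by their handles, set their jaws over the two ears and squeeze until the catch snaps shut; the snap itself must be made by the pliers, not the fingers. Finally lay the pliers flat back on the wooden board and let go, leaving the tin and the mug where they are.

Things in the scene. Friction and masses are not known exactly. Their poses are not given: they have to be found in the camera images.
- jar_mid (a point): Glass jar with a round screw lid, 54 to 57 mm diameter, 80 mm tall, 0.2 to 0.35 kg, upright and loose on the bench. The point is its centre, half-way up (40 mm above its underside); z is its axis.
- holder: Bench jar holder, fixed (place and yaw vary): black round base 106 mm across, 8 mm thick, with a steel collar in two halves, inner radius 33 mm, from 14 to 36 mm above the bench. Origin: collar's centre at bench level. -x points to the ears, +x to the hinge pin; the fixed half is on the -y side, the hinged half (gate) on the +y side.
- seat (a point): Centre of the collar on top of the holder's base, 8 mm above the bench: where the centre of the jar's underside must stand. Axes as the holder's. With the gate open the jar can be lowered in from above; keep the fingers more than 44 mm above the bench over the collar.
- ear_fixed (a point): Outer (-y) face of the fixed ear at x = -65, y = -10, z = 24 mm in the holder's axes. Both ears are upright plates 6 mm thick, 12 to 36 mm above the bench, along x from the collar to x = -78 mm. Jaws bear on them at x = -48 to -78 mm; nearer the collar (x = -33 to -43 mm) the gate's hook arm crosses above them, 41 to 46 mm over the bench, to the sprung catch beside the fixed ear.
- ear_gate (a point): Outer face of the gate's ear, 24 mm above the bench, 107 mm from the hinge pin; turns with the gate; its y axis points out of the ear (push against it to shut). With the gate shut it is at x = -65, y = +10 mm in the holder's axes and the ears measure 20 mm over their outer faces; with the hook just meeting the catch, about 32 mm.
- gate_hinge (a point): The gate's vertical hinge pin, at x = +42 mm, y = 0 in the holder's axes, 24 mm above the bench. Axes as the holder's.
- gate (a joint): Gate angle (rad): 0 is snapped shut; grows as it swings open (clockwise from above); starts at 1.1 to 1.6; stays where it is left. At about 0.11 the hook meets the sprung catch and rides over it (peak about 10 N at the ear near 0.07); below about 0.05 it jumps to under 0.02 and stays. By hand, bring it to between 0.08 and 0.2 (about 0.13 is best).
- pliers_pivot (a point): Steel squeeze pliers with black handles, 170 mm long, 24 mm thick, 0.15 kg, flat on the board. Point: on the pivot, half-way up (12 mm above the underside). x points along their middle line to the jaws while they are open (when squeezed it turns clockwise from above by half of the joint's value). Jaws: x = +42 to +68 mm, 52 mm apart at x = +55 mm when open.
- pliers_grip (a point): Grasp point between the pliers' two handles, 70 mm behind the pivot (x = -70 mm), half-way up; axes as the pivot's. Grips run from x = -37 to -103 mm and measure 67 mm over their outer faces here when open; grasp from above across both. Squeezed to 34 mm here, the jaws are 26 mm apart; to 27 mm, 20 mm. A spring opens them: 5 N at the handles when open, 13 N when squeezed; the snap adds 10 N.
- pliers_half (a joint): Angle (rad) between the pliers' two halves: 0 open, as they lie; grows as they are squeezed, 0.62 at their stop. The handles lose 70 mm and the jaws 55 mm of width per rad, at x = -70 and +55 mm. Because the halves turn, squeezing them fully also pushes the pivot 7 mm forward, and the jaws 12 mm forward, relative to the place held on the handles: leave that room before the hook arm.
- board: Plain wooden board, 170 x 250 x 12 mm, fixed on the bench. Origin at the centre of its underside; x along its short side, y along its long side; its top is 12 mm above the bench. The pliers lie on it and must end flat on it, their pivot over it.
- tin_mid (a point): Loose food tin, 57 mm diameter, 72 mm tall, a bystander near the jar (the two places are swapped at random). The point is its centre, 36 mm up.
- mug_mid (a point): Loose mug, 92 mm wide, 123 mm over its handle, 95 mm tall, a bystander behind the holder. The point is its centre, 47 mm up.
Mind the look-alikes: they are no part of the job. What is shaped like the part that bears jar_mid but blue or red is not meant.

How it is judged:
By the outcome, as a careful person would: the job done as asked, in the order asked, and still so for the second after the job is handed in, with the robot touching nothing.
It also fails if it takes over 72 s, if anything falls off the work surface, if the arm or the gripper's body presses on something with over 40 N, if the wrist force passes 120 N, or if a joint passes its speed limit or range.

### The arm

A 6-joint arm with a two-finger parallel gripper is mounted at the origin on a cart in front of the work surface, level with it; the furniture and walls round the work are solid. World frame = base frame: x ahead of the robot, y to its left, z up, the work surface at z = 0. Lengths are in mm, angles in degrees, forces in N, time in s.
With the tool pointing down it reaches from about 350 to 850 mm from the base axis. Payload 8.1 kg.
Tool frame: the origin (TCP) lies midway between the tips of the shut fingers; the grasp point (between the pads) lies 19 mm behind it; z points along the fingers, y is the line along which they close (so a half turn about z gives the same grasp; the last joint's range is limited). The gripper opens to 85 mm and grips with 20 to 120 N. Pads are 22 mm wide; open, the fingers measure 114 mm over their backs; the gripper's body (76 mm by 85 mm) begins 54 mm behind the grasp point. The pads swing forward as they close: fully open they stand 13 mm farther back than shut.
Start: joints at [-69.981, 7.471, 85.268, -0, 87.261, -4.893], TCP at [252.757, -544.168, 231.292] pointing down, gripper open.
Joint ranges: [-169.43, 169.43], [-51.17, 129.36], [1.28, 143.12], [-76.62, 256.62], [0, 156.53], [-152.29, 152.29]. Speed limits (degrees/s): [136.94, 136.94, 159.86, 180, 180, 180].

### API

Orientations are given as [roll, pitch, yaw] about the fixed x, y, z axes, in that order (R = Rz(yaw) Ry(pitch) Rx(roll)).
In Python, from bench import sense, snapshot, camera_params, hand_in, masks_of, pinpoint gives the robot as it stands.
- The arm moves only by the tool step_arm, never from a script. Its argument "targets" is a list of rows, each an object with "angular": the turn, a rotation vector about the tool's x, y, z scaled (see below), a list of three; "dp": the shift along the tool's x, y, z scaled (see below), a list of three; "fingers": the closure, from 0 (fully open) to 1 (shut). A call has exactly 8 rows; each row is the pose to reach, as a shift and turn from the pose commanded when the call began, along the tool's axes at that moment, turning the shorter way round; what a row does not reach only later rows make up. The controller multiplies each number of a shift by 0.2 m and each number of a turn by 180 degrees. A row lasts 1/8 s, in which the tool goes at most 62.5 mm and 10.7 degrees, less where a joint would pass 70% of its speed; a pose out of reach is approached as far as the arm can. A call with a number of a shift or a turn outside -1 to 1 is refused whole. A call with a gripper value outside its range is refused whole. The fingers move at their own pace and stop on an object; "newtons" is the grip in N (left out, the last holds). Time passes only in rows, so rows that repeat a pose let the fingers close, or fill a call up. It gives the time, the measured TCP pose, the force, the opening and the grip force at its end, in the units of the state.
- sense(): the state, without advancing time (a new reading comes with each control period).
- snapshot(name): name is "side" or "top"; returns the picture (480x640x3 uint8, blue, green, red); there is no depth.
- camera_params(name): a dict with "vfov" (degrees; the focal length in pixels is half the picture's height over the tangent of half this angle, whatever the lens; pixels are square), "cx", "cy" (the principal point, pixels), "D" ([k1, k2, p1, p2, k3] as OpenCV has them; the pictures are not rectified), "R" (3x3) and "t" (3): a world point X has camera coordinates R X + t. Camera axes: x right, y down, z forward; pixel columns grow to the right and rows downward; lengths in mm; the calibration is good to about 2 mm. A picture is of the moment at which its call begins. camera_params takes no time and is no camera call.
- hand_in(): hands the job in; it is judged then, once.
Trained networks look in the newest picture that a camera, given by its name, has taken for a name from the list of things; names that differ only in an ending like _2 or _b are one class to them, and where a whole thing is asked for, a point or a joint stands for the part that bears it (a point fixed in the world has none). Each returns a list of dicts, best first, with "conf" (0 to 1); they miss things now and then, are a little off and sometimes report something else, mostly with a low value. They report only what shows in the picture. A call takes as long as a camera call. They do not tell look-alikes from the thing itself.
- masks_of(camera, label): "pixels" (480x640 bool, what is visible of it) and "at" ([column, row] in pixels, amid what is visible of it).
- pinpoint(camera, label): "at" ([column, row] in pixels: a listed point, or the origin of a listed thing).
The state is a dict: "time": time; "joint_pos": joint angles; "qd": joint speeds; "joint_efforts": joint torques, N m; "tool_pos": TCP position; "tcp_rot": TCP orientation; "ft_force": force on the tool from outside, world axes, zero at the start; "wrist_torque": the same for the moment, N m; "finger_gap": finger opening in mm; "grip_force": force on a finger pad.
Only numpy, scipy, OpenCV 4.12 (cv2) and the standard library are available. Lean on these libraries where they do the work, as an engineer would, in place of code of your own. Each camera call takes 0.05 s, during which the arm holds its last target. There are 200 camera calls.

## Working session

There is one attempt and no reset: what is moved stays moved. The work goes in short steps, Python scripts to look and compute and a tool call to move; the robot and the scene stay as the last step left them, time stands still between calls to the robot, and variables do not carry over. Pictures are saved under pics/ and viewed, at most 10 in all, crops included, and the job is handed in when it is done.

Besides the shell and the picture viewer there is one more tool, called after "Call:" as name(argument=value, ...) on one line, values as JSON. step_arm: Moves the arm, as the interface text tells. Its arguments: {"type":"object","properties":{"targets":{"type":"array","items":{"type":"object","properties":{"angular":{"type":"array","items":{"type":"number","minimum":-1,"maximum":1}},"dp":{"type":"array","items":{"type":"number","minimum":-1,"maximum":1}},"fingers":{"type":"number"}}}},"newtons":{"type":"number"}},"required":["targets"]}

```bash
mkdir -p pics; ls
cat > h.py <<'E'
import numpy as np, cv2
from scipy.spatial.transform import Rotation as Ro
from bench import sense, snapshot, camera_params, hand_in, masks_of, pinpoint
def cam(n):
    p=camera_params(n); f=240/np.tan(np.radians(p['vfov']/2))
    return np.array([[f,0,p['cx']],[0,f,p['cy']],[0,0,1]]),np.array(p['D'],float),np.array(p['R'],float),np.array(p['t'],float)
def ray(n,px):
    K,D,R,t=cam(n); u=cv2.undistortPoints(np.array([[px]],float),K,D)[0,0]
    return -R.T@t, R.T@np.array([u[0],u[1],1])
def onz(n,px,z):
    c,d=ray(n,px); return c+d*(z-c[2])/d[2]
def tri(a,b):
    (c1,d1),(c2,d2)=ray('side',a),ray('top',b); d1/=np.linalg.norm(d1); d2/=np.linalg.norm(d2)
    s=np.linalg.lstsq(np.c_[d1,-d2],c2-c1,rcond=None)[0]; p,q=c1+s[0]*d1,c2+s[1]*d2
    return (p+q)/2,np.linalg.norm(p-q)
def proj(n,X):
    K,D,R,t=cam(n); return cv2.projectPoints(np.array(X,float).reshape(-1,3),cv2.Rodrigues(R)[0],t,K,D)[0][:,0]
def rel(pos,yaw,tp=None,tr=None):
    """dp/angular numbers for TCP target pos, tool down, tool-yaw; from commanded pose tp,tr (rpy)"""
    s=sense(); R0=Ro.from_euler('xyz',s['tcp_rot'] if tr is None else tr,degrees=True); p0=np.array(s['tool_pos'] if tp is None else tp)
    R1=Ro.from_euler('xyz',[180,0,yaw],degrees=True)
    return np.round(R0.inv().apply(np.array(pos)-p0)/200,4),np.round((R0.inv()*R1).as_rotvec(degrees=True)/180,4)
E
python3 - <<'E'
from h import *
print(sense())
for n in('side','top'):
    im=snapshot(n); cv2.imwrite(f'pics/{n}0.png',im); c,_=ray(n,(320,240)); print(n,c.round(),camera_params(n)['R'])
P={}
for l in 'jar_mid holder seat ear_fixed ear_gate gate_hinge pliers_pivot pliers_grip board tin_mid mug_mid'.split():
    for n in('side','top'):
        P[l,n]=pinpoint(n,l)
        print(l,n,[(np.round(r['at']).tolist(),round(r['conf'],2)) for r in P[l,n][:4]])
    if P[l,'side'] and P[l,'top']:
        X,e=tri(P[l,'side'][0]['at'],P[l,'top'][0]['at']); print('   ',X.round(1),round(e,1))
E
```

```text
pics
{'time': 0.0, 'joint_pos': array([-6.99827026e+01,  7.51472402e+00,  8.53272844e+01, -2.32336353e-03,
        8.72595139e+01, -4.89492306e+00]), 'qd': array([-0.15993642, -0.02148666,  0.03958018, -0.05017907,  0.00560007,
       -0.03851607]), 'joint_efforts': array([-3.77448276e-03, -5.69407654e+01, -5.00561607e+01, -4.51781007e-04,
        1.50981301e-02, -3.47950277e-05]), 'tool_pos': array([ 252.5477237 , -543.68637235,  230.26752752]), 'tcp_rot': array([-1.79898650e+02, -6.35071232e-03,  2.49123280e+01]), 'ft_force': array([-0.34931378, -0.15880858,  0.46670996]), 'wrist_torque': array([ 0.04286822, -0.00324433, -0.02025611]), 'grip_force': 0.0, 'finger_gap': 85.20954148049736}
side [-401.  948. 1110.] [[-0.64747462 -0.76207871 -0.00355941]
 [-0.46553509  0.39921552 -0.78987597]
 [ 0.60336863 -0.50976761 -0.61325629]]
top [ 520.   56. 1305.] [[ 1.59017137e-03 -9.99768183e-01 -2.14721049e-02]
 [-9.97251901e-01  4.96916494e-06 -7.40853979e-02]
 [ 7.40683304e-02  2.15309059e-02 -9.97020713e-01]]
jar_mid side [([359.0, 279.0], 0.89), ([265.0, 334.0], 0.81), ([242.0, 350.0], 0.
[... 667 characters left out ...]

    [415.3  43.5 283.4] 292.8
gate_hinge side [([312.0, 248.0], 0.98)]
gate_hinge top [([307.0, 222.0], 0.79)]
    [640.6  90.1  28. ] 11.2
pliers_pivot side [([414.0, 228.0], 0.59)]
pliers_pivot top [([437.0, 279.0], 0.7)]
    [ 491.2 -261.8   21.9] 2.3
pliers_grip side [([424.0, 221.0], 0.88)]
pliers_grip top [([462.0, 276.0], 0.69)]
    [ 500.7 -331.7   15.7] 5.8
board side [([316.0, 267.0], 0.25)]
board top [([438.0, 276.0], 0.89), ([338.0, 251.0], 0.55)]
    [ 583.7 -117.1  -63.2] 374.0
tin_mid side [([267.0, 289.0], 0.98)]
tin_mid top [([219.0, 251.0], 0.7)]
    [564.1 329.9  40.4] 5.7
mug_mid side [([290.0, 223.0], 0.8)]
mug_mid top [([311.0, 174.0], 0.7)]
    [772.4  79.1  52.1] 9.6
```

View pics/side0.png

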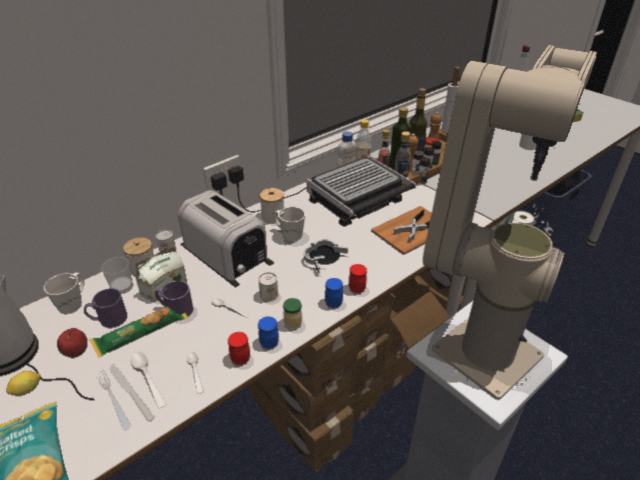

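View pics/top0.png

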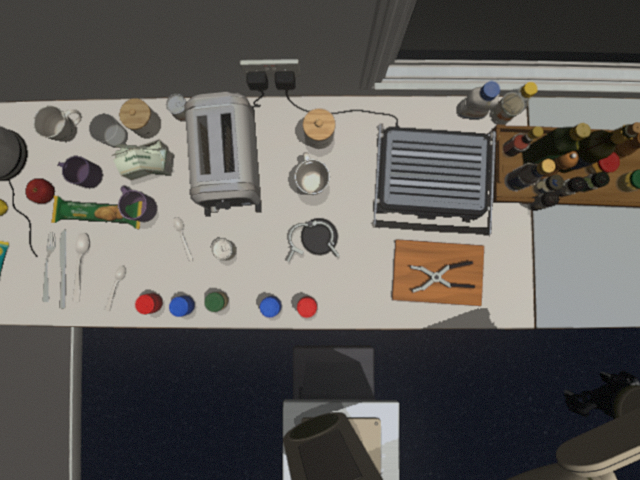

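Candidates for the jar (top picture): red (148,303), blue (181,305), green (215,301), blue (270,307), red (307,307). The blue and red ones are look-alikes and the tin is at (222,249), so the green-lidded jar at (215,301) is the one. I'll check this in a close crop and measure.

Run:
```python
from h import *
t=cv2.imread('pics/top0.png'); s=cv2.imread('pics/side0.png')
c=lambda im,x,y,w,h:cv2.resize(im[y:y+h,x:x+w],(400,300),interpolation=cv2.INTER_CUBIC)
cv2.imwrite('pics/m.png',np.vstack([np.hstack([c(t,275,208,80,60),c(t,385,232,112,84)]),np.hstack([c(s,295,230,64,48),c(s,255,280,80,60)])]))
print('jar',[tri(a,b) for a,b in [((293,316),(214,300))]])
print('pivot',onz('top',(437,279),24),'grip',onz('top',(462,276),24))
for l,z in(('holder',4),('ear_fixed',24),('gate_hinge',24),('ear_gate',24)):
    for n in('side','top'):
        print(l,n,[(onz(n,r['at'],z).round(1)[:2],round(r['conf'],2)) for r in pinpoint(n,l)[:3]])
for l in('pliers_half','pliers_pivot','jar_mid'):
    r=masks_of('top',l)
    for q in r[:6]:
        ys,xs=np.nonzero(q['pixels']); print(l,q['conf'],q['at'],xs.min(),xs.max(),ys.min(),ys.max(),len(xs))
```

```text
jar [(array([427.94886061, 341.2516561 ,  38.67487791]), np.float64(11.014778363557923))]
pivot [ 489.29853369 -262.96204998   24.        ] grip [ 497.37676381 -331.90606295   24.        ]
holder side [(array([602.5,  65.7]), 0.67), (array([603.1, 305.8]), 0.21)]
holder top [(array([606.6,  65.6]), 0.92)]
ear_fixed side [(array([566.3,   8.7]), 0.6), (array([556. , 133.3]), 0.3)]
ear_fixed top [(array([564. ,  12.2]), 0.87)]
gate_hinge side [(array([640.1,  83.2]), 0.98)]
gate_hinge top [(array([644.9,  94.2]), 0.79)]
ear_gate side [(array([ 502.4, -333.8]), 0.74), (array([555.5, 138.7]), 0.56)]
ear_gate top [(array([542.4, 141.1]), 0.61)]
pliers_half 0.75 [442.2, 278.7] 409 473 266 287 254
pliers_pivot 0.65 [442.8, 276.8] 410 473 261 291 606
jar_mid 0.92 [215.8, 301.6] 205 228 291 311 388
jar_mid 0.87 [269.3, 303.5] 259 282 296 317 408
jar_mid 0.77 [147.5, 302.4] 135 162 293 313 463
jar_mid 0.64 [180.3, 305.4] 169 195 295 316 460
jar_mid 0.6 [306.7, 306.9] 297 317 296 317 368
```

View pics/m.png

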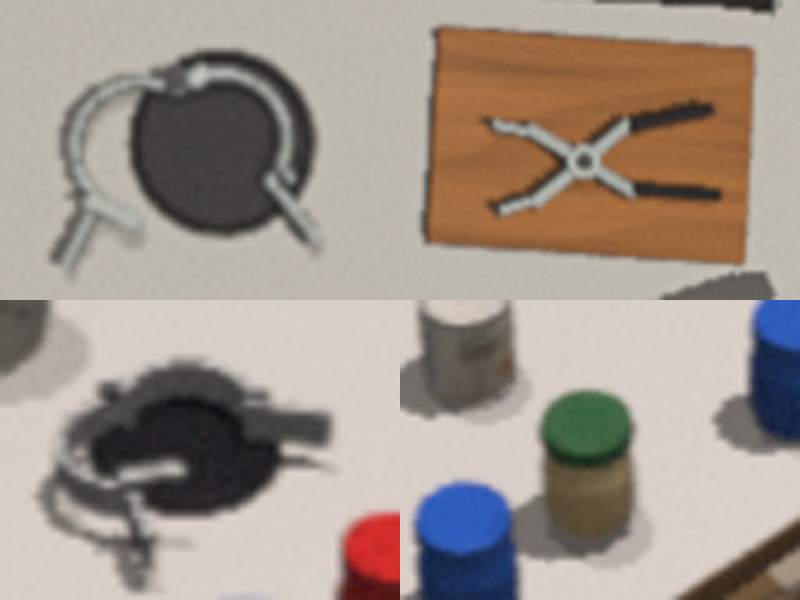

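The crops agree: the green-lidded jar stands between blue jars, with the gate open on the left of the black base, its ear tip near top (287,261), and the fixed ear tip near (339,257). The pliers lie on the board with their jaws to the left. Next I fit the poses.

```bash
cat > fit.py <<'E'
from h import *
from scipy.optimize import least_squares
def R2(a): return np.array([[np.cos(a),-np.sin(a)],[np.sin(a),np.cos(a)]])
def hp(p,q):  # holder point -> world
    return np.r_[np.array(p[:2])+R2(p[2])@np.array(q[:2]),q[2]]
def gp(p,a,q): # gate point given in shut holder axes
    h=np.array([42,0]); return hp(p,np.r_[h+R2(-a)@(np.array(q[:2])-h),q[2]])
def cyl(x,y,r,H):
    a=np.linspace(0,2*np.pi,60); c=np.c_[x+r*np.cos(a),y+r*np.sin(a)]
    return np.vstack([np.c_[c,0*a],np.c_[c,0*a+H]])
def bb(P): return np.r_[P.min(0),P.max(0)]
E
python3 - <<'E'
from fit import *
mt=[(275+x/5,208+y/5) for x,y in [(222,143),(180,78),(315,245),(275,183),(63,266),(92,207)]]
def res(v):
    p=v[:3];a=v[3]
    W=[hp(p,(0,0,8)),hp(p,(42,0,38)),hp(p,(-78,-7,36)),hp(p,(-36,-7,36)),gp(p,a,(-78,7,36)),gp(p,a,(-36,7,36))]
    return (proj('top',W)-mt).ravel()
r=least_squares(res,[606,66,.4,1.2]); print('holder',r.x.round(3),r.fun.reshape(-1,2).round(1).tolist())
p=r.x
print('side proj of disc ctr, fixed ear tip, gate ear tip, hinge',proj('side',[hp(p,(0,0,8)),hp(p,(-78,-7,36)),gp(p,p[3],(-78,7,36)),hp(p,(42,0,38))]).round(0).tolist())
mp=[(385+x*.28,232+y*.28) for x,y in [(185,160),(312,108),(320,195),(90,122),(95,212)]]
w=np.array([onz('top',m,24)[:2] for m in mp]); print('pliers',w.round(1).tolist())
d=(w[3]+w[4]-w[1]-w[2]);print('yaw',np.degrees(np.arctan2(d[1],d[0])))
snapshot('side')
for l,r_,H,x0 in(('jar_mid',27.8,80,(428,341)),('tin_mid',28.5,72,(564,330))):
  obs={}
  for n in('side','top'):
    best=min(masks_of(n,l),key=lambda q:np.linalg.norm(np.array(q['at'])-proj(n,[*x0,40])[0]))
    ys,xs=np.nonzero(best['pixels']); obs[n]=np.array([xs.min()-.0,ys.min(),xs.max()+1,ys.max()+1])
  for ns in(('side',),('top',),('side','top')):
    f=least_squares(lambda v:np.concatenate([bb(proj(n,cyl(v[0],v[1],r_,H)))-obs[n] for n in ns]),x0); print(l,ns,f.x.round(1),f.fun.round(1))
E
```

```text
holder [606.199  58.967   0.653   1.135] [[-0.0, 0.2], [-1.0, 0.2], [0.8, 0.2], [-0.6, 0.4], [-0.3, 0.4], [1.1, -1.4]]
side proj of disc ctr, fixed ear tip, gate ear tip, hinge [[324.0, 253.0], [348.0, 248.0], [318.0, 268.0], [312.0, 245.0]]
pliers [[495.3, -262.5], [535.0, -361.3], [468.4, -366.1], [524.4, -189.9], [455.7, -192.9]]
yaw 93.85415423365849
jar_mid ('side',) [430.4 335.3] [-0.2 -0.9  0.2  0.8]
jar_mid ('top',) [428.8 335.6] [-1.3 -0.9  1.4  0.8]
jar_mid ('side', 'top') [429.4 335.6] [-0.  -0.7  0.3  1.1 -1.3 -1.1  1.4  0.6]Traceback (most recent call last):
  File "<stdin>", line 17, in <module>
ValueError: min() iterable argument is empty
```

```bash
cat > plan.py <<'E'
from fit import *
import json,os
def plan(wps,start=None,save=True):
    """wps: list of calls; each call = list of (pos,yaw). Prints dp/angular per row; keeps the commanded pose in cmd.json"""
    p,y=start or json.load(open('cmd.json')); p=np.array(p,float)
    for call in wps:
        R0=Ro.from_euler('xyz',[180,0,y],degrees=True)
        for q,yy in call:
            d=np.round(R0.inv().apply(np.array(q)-p)/200,3); a=round(-((yy-y+180)%360-180)/180,3)
            print(d.tolist(),[0,0,a])
        p=p+R0.apply(d*200); y=y-a*180; print('   ->',p.round(1),round(y,2))
    if save: json.dump([p.tolist(),y],open('cmd.json','w'))
E
python3 - <<'E'
from plan import *
plan([[((400,-400,230),40)],[((485,-190,210),60)],[((490,40,190),80)],[((450,240,170),90)],[((429.4,335.6,130),90)],[((429.4,335.6,40),90)]],start=([252.757,-544.168,231.292],24.91))
E
```

```text
[0.971, -0.344, 0.006] [0, 0, -0.084]
   -> [ 399.9 -400.   230.1] 40.03
[1.001, -0.53, 0.1] [0, 0, -0.111]
   -> [ 485.  -190.   210.1] 60.01
[1.009, -0.553, 0.1] [0, 0, -0.111]
   -> [490.1  40.  190.1] 79.99
[0.95, -0.371, 0.1] [0, 0, -0.056]
   -> [450.1 240.  170.1] 90.07
[0.478, -0.103, 0.2] [0, 0, 0.0]
   -> [429.3 335.6 130.1] 90.07
[-0.0, 0.0, 0.45] [0, 0, 0.0]
   -> [429.3 335.6  40.1] 90.07
```

Call:
step_arm(targets=[{"dp":[0.25,-0.09,0.002],"angular":[0,0,-0.02],"fingers":0},{"dp":[0.5,-0.18,0.004],"angular":[0,0,-0.04],"fingers":0},{"dp":[0.75,-0.27,0.005],"angular":[0,0,-0.06],"fingers":0},{"dp":[0.971,-0.344,0.006],"angular":[0,0,-0.084],"fingers":0},{"dp":[0.971,-0.344,0.006],"angular":[0,0,-0.084],"fingers":0},{"dp":[0.971,-0.344,0.006],"angular":[0,0,-0.084],"fingers":0},{"dp":[0.971,-0.344,0.006],"angular":[0,0,-0.084],"fingers":0},{"dp":[0.971,-0.344,0.006],"angular":[0,0,-0.084],"fingers":0}])

```text
time: 3.0
tool_pos: [399.2, -400.8, 230.1]
tcp_rot: [-180.0, 0.0, 39.9]
ft_force: [-0.8, -0.7, -0.1]
finger_gap: 85.6
grip_force: 0.0
```

Call:
step_arm(targets=[{"dp":[0.2,-0.1,0.02],"angular":[0,0,-0.02],"fingers":0},{"dp":[0.4,-0.2,0.04],"angular":[0,0,-0.04],"fingers":0},{"dp":[0.6,-0.3,0.06],"angular":[0,0,-0.06],"fingers":0},{"dp":[0.8,-0.4,0.08],"angular":[0,0,-0.08],"fingers":0},{"dp":[1.0,-0.53,0.1],"angular":[0,0,-0.111],"fingers":0},{"dp":[1.0,-0.53,0.1],"angular":[0,0,-0.111],"fingers":0},{"dp":[1.0,-0.53,0.1],"angular":[0,0,-0.111],"fingers":0},{"dp":[1.0,-0.53,0.1],"angular":[0,0,-0.111],"fingers":0}])

```text
time: 4.0
tool_pos: [484.6, -191.5, 210.3]
tcp_rot: [180.0, 0.0, 59.9]
ft_force: [0.5, 0.5, 0.3]
finger_gap: 85.3
grip_force: 0.0
```

Call:
step_arm(targets=[{"dp":[0.2,-0.1,0.02],"angular":[0,0,-0.02],"fingers":0},{"dp":[0.4,-0.2,0.04],"angular":[0,0,-0.04],"fingers":0},{"dp":[0.6,-0.3,0.06],"angular":[0,0,-0.06],"fingers":0},{"dp":[0.8,-0.4,0.08],"angular":[0,0,-0.08],"fingers":0},{"dp":[1.0,-0.553,0.1],"angular":[0,0,-0.111],"fingers":0},{"dp":[1.0,-0.553,0.1],"angular":[0,0,-0.111],"fingers":0},{"dp":[1.0,-0.553,0.1],"angular":[0,0,-0.111],"fingers":0},{"dp":[1.0,-0.553,0.1],"angular":[0,0,-0.111],"fingers":0}])

```text
time: 5.0
tool_pos: [489.4, 36.9, 190.3]
tcp_rot: [180.0, 0.0, 79.8]
ft_force: [-0.0, 0.4, -0.1]
finger_gap: 85.7
grip_force: 0.0
```

Call:
step_arm(targets=[{"dp":[0.25,-0.1,0.02],"angular":[0,0,-0.02],"fingers":0},{"dp":[0.5,-0.2,0.04],"angular":[0,0,-0.04],"fingers":0},{"dp":[0.75,-0.3,0.06],"angular":[0,0,-0.056],"fingers":0},{"dp":[0.95,-0.371,0.1],"angular":[0,0,-0.056],"fingers":0},{"dp":[0.95,-0.371,0.1],"angular":[0,0,-0.056],"fingers":0},{"dp":[0.95,-0.371,0.1],"angular":[0,0,-0.056],"fingers":0},{"dp":[0.95,-0.371,0.1],"angular":[0,0,-0.056],"fingers":0},{"dp":[0.95,-0.371,0.1],"angular":[0,0,-0.056],"fingers":0}])

```text
time: 6.0
tool_pos: [449.5, 237.3, 170.4]
tcp_rot: [180.0, -0.0, 90.0]
ft_force: [-0.2, -0.2, 0.5]
finger_gap: 85.6
grip_force: 0.0
```

Call:
step_arm(targets=[{"dp":[0.25,-0.05,0.15],"angular":[0,0,0],"fingers":0},{"dp":[0.49,-0.101,0.25],"angular":[0,0,0],"fingers":0},{"dp":[0.49,-0.101,0.3],"angular":[0,0,0],"fingers":0},{"dp":[0.49,-0.101,0.35],"angular":[0,0,0],"fingers":0},{"dp":[0.49,-0.101,0.45],"angular":[0,0,0],"fingers":0},{"dp":[0.49,-0.101,0.55],"angular":[0,0,0],"fingers":0},{"dp":[0.49,-0.101,0.65],"angular":[0,0,0],"fingers":0},{"dp":[0.49,-0.101,0.65],"angular":[0,0,0],"fingers":0}])

```text
time: 7.0
tool_pos: [428.1, 334.3, 38.7]
tcp_rot: [-179.9, 0.1, 90.0]
ft_force: [-0.1, -0.5, 1.1]
finger_gap: 85.3
grip_force: 0.0
```

Run:
```python
from h import *
print(sense()['tool_pos'],sense()['ft_force'])
a=snapshot('top');b=snapshot('side')
P=[429.4,335.6]
x,y=proj('top',[*P,60])[0].astype(int);u,v=proj('side',[*P,60])[0].astype(int)
c=lambda im,x,y:cv2.resize(im[y-40:y+40,x-53:x+53],(400,300),interpolation=cv2.INTER_CUBIC)
cv2.imwrite('pics/j1.png',np.hstack([c(a,x,y),c(b,u,v)]))
```

```text
[428.11124874 334.32905663  38.69118777] [-0.08744343 -0.49013015  1.10166668]
```

View pics/j1.png

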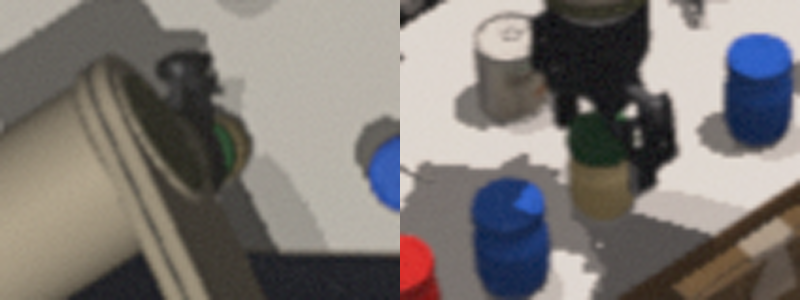

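The jar (green lid, side crop about (600,150)) is between the two fingers. Closing.

Call:
step_arm(targets=[{"dp":[0,0,0],"angular":[0,0,0],"fingers":0.5},{"dp":[0,0,0],"angular":[0,0,0],"fingers":0.6},{"dp":[0,0,0],"angular":[0,0,0],"fingers":0.6},{"dp":[0,0,0],"angular":[0,0,0],"fingers":0.6},{"dp":[0,0,0],"angular":[0,0,0],"fingers":0.6},{"dp":[0,0,0],"angular":[0,0,0],"fingers":0.6},{"dp":[0,0,-0.1],"angular":[0,0,0],"fingers":0.6},{"dp":[0,0,-0.2],"angular":[0,0,0],"fingers":0.6}], newtons=40)

```text
time: 8.1
tool_pos: [428.2, 336.1, 80.3]
tcp_rot: [-180.0, 0.0, 90.1]
ft_force: [0.9, 0.3, -1.9]
finger_gap: 52.5
grip_force: 44.0
```

Run:
```python
from plan import *
s=sense();print(s['finger_gap'],s['grip_force'],s['ft_force'],s['joint_pos'])
# commanded now approx
plan([[((520,200,150),90)],[((606.2,59,140),90)],[((606.2,59,48),90)]],start=([429.4,335.5,80],90))
```

```text
52.51576342168209 43.99408385739662 [ 0.88666663  0.29207263 -1.8872069 ] [ 3.27320533e+01  6.19624193e+00  1.02973907e+02 -5.91645054e-04
  7.08832955e+01  3.26496754e+01]
[-0.677, 0.453, -0.35] [0, 0, 0.0]
   -> [520.  200.1 150. ] 90.0
[-0.705, 0.431, 0.05] [0, 0, -0.0]
   -> [606.2  59.1 140. ] 90.0
[-0.0, 0.0, 0.46] [0, 0, -0.0]
   -> [606.2  59.1  48. ] 90.0
```

Call:
step_arm(targets=[{"dp":[-0.1,0.05,-0.2],"angular":[0,0,0],"fingers":0.6},{"dp":[-0.25,0.15,-0.35],"angular":[0,0,0],"fingers":0.6},{"dp":[-0.4,0.26,-0.35],"angular":[0,0,0],"fingers":0.6},{"dp":[-0.55,0.36,-0.35],"angular":[0,0,0],"fingers":0.6},{"dp":[-0.677,0.453,-0.35],"angular":[0,0,0],"fingers":0.6},{"dp":[-0.677,0.453,-0.35],"angular":[0,0,0],"fingers":0.6},{"dp":[-0.677,0.453,-0.35],"angular":[0,0,0],"fingers":0.6},{"dp":[-0.677,0.453,-0.35],"angular":[0,0,0],"fingers":0.6}])

```text
time: 9.1
tool_pos: [518.9, 201.8, 150.0]
tcp_rot: [-180.0, -0.0, 90.1]
ft_force: [-1.1, 0.6, -1.7]
finger_gap: 52.7
grip_force: 43.8
```

Call:
step_arm(targets=[{"dp":[-0.15,0.1,0.02],"angular":[0,0,0],"fingers":0.6},{"dp":[-0.3,0.2,0.05],"angular":[0,0,0],"fingers":0.6},{"dp":[-0.45,0.28,0.1],"angular":[0,0,0],"fingers":0.6},{"dp":[-0.6,0.36,0.15],"angular":[0,0,0],"fingers":0.6},{"dp":[-0.705,0.431,0.15],"angular":[0,0,0],"fingers":0.6},{"dp":[-0.705,0.431,0.15],"angular":[0,0,0],"fingers":0.6},{"dp":[-0.705,0.431,0.15],"angular":[0,0,0],"fingers":0.6},{"dp":[-0.705,0.431,0.15],"angular":[0,0,0],"fingers":0.6}])

```text
time: 10.1
tool_pos: [605.6, 61.2, 120.5]
tcp_rot: [180.0, -0.0, 90.1]
ft_force: [0.1, -0.1, -3.5]
finger_gap: 52.5
grip_force: 43.9
```

Run:
```python
from fit import *
s=sense();print(s['tool_pos'],s['finger_gap'],s['ft_force'])
a=snapshot('top');b=snapshot('side')
p=[606.2,59,.653]
t=np.array(s['tool_pos']); base=t+[0,0,-40]
th=np.linspace(0,2*np.pi,25)[:-1]
for n,im in(('top',a),('side',b)):
    for q in np.vstack([cyl(t[0],t[1],27.8,80)[::5]+[0,0,base[2]]]): 
        u=proj(n,q)[0]; im[int(u[1]+.5),int(u[0]+.5)]=(0,0,255)
    for q in [hp(p,(53*np.cos(k),53*np.sin(k),8)) for k in th]+[hp(p,(-78,-7,36)),hp(p,(42,0,36))]:
        u=proj(n,q)[0]; im[int(u[1]+.5),int(u[0]+.5)]=(255,0,255)
def c(im,n):
    x,y=proj(n,[*t[:2],50])[0].astype(int); return cv2.resize(im[y-36:y+36,x-48:x+48],(400,300),interpolation=cv2.INTER_NEAREST)
cv2.imwrite('pics/j2.png',np.hstack([c(a,'top'),c(b,'side')]))
```

```text
[605.63236512  61.20486847 120.45893906] 52.54782228662369 [ 0.1454013  -0.14915771 -3.45628869]
```

View pics/j2.png

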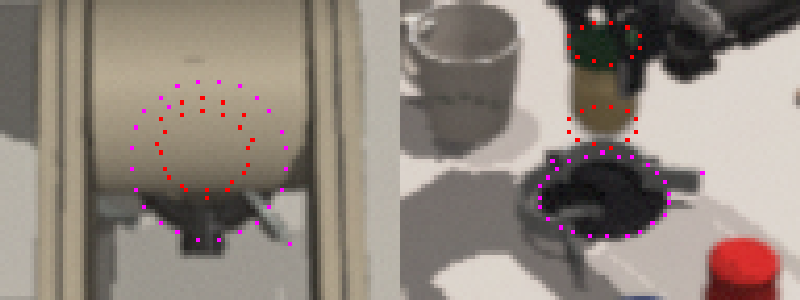

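The side picture shows the jar (about (603,80)) over the base and the overlaid holder outline fitting it. Lowering.

Call:
step_arm(targets=[{"dp":[0,0,0],"angular":[0,0,0],"fingers":0.6},{"dp":[0,0,0.05],"angular":[0,0,0],"fingers":0.6},{"dp":[0,0,0.11],"angular":[0,0,0],"fingers":0.6},{"dp":[0,0,0.17],"angular":[0,0,0],"fingers":0.6},{"dp":[0,0,0.23],"angular":[0,0,0],"fingers":0.6},{"dp":[0,0,0.29],"angular":[0,0,0],"fingers":0.6},{"dp":[0,0,0.34],"angular":[0,0,0],"fingers":0.6},{"dp":[0,0,0.34],"angular":[0,0,0],"fingers":0.6}])

```text
time: 11.2
tool_pos: [605.1, 60.1, 50.9]
tcp_rot: [-179.9, 0.0, 90.1]
ft_force: [-0.0, 0.6, -2.4]
finger_gap: 52.8
grip_force: 43.9
```

Call:
step_arm(targets=[{"dp":[0,0,0.008],"angular":[0,0,0],"fingers":0.6},{"dp":[0,0,0.015],"angular":[0,0,0],"fingers":0.6},{"dp":[0,0,0.02],"angular":[0,0,0],"fingers":0.6},{"dp":[0,0,0.02],"angular":[0,0,0],"fingers":0.6},{"dp":[0,0,0.02],"angular":[0,0,0],"fingers":0.6},{"dp":[0,0,0.02],"angular":[0,0,0],"fingers":0.6},{"dp":[0,0,0.02],"angular":[0,0,0],"fingers":0.6},{"dp":[0,0,0.02],"angular":[0,0,0],"fingers":0.6}])

```text
time: 12.2
tool_pos: [606.4, 60.1, 49.6]
tcp_rot: [179.9, 0.0, 90.1]
ft_force: [-3.5, 0.3, 6.6]
finger_gap: 52.8
grip_force: 44.8
```

Call:
step_arm(targets=[{"dp":[0,0,0],"angular":[0,0,0],"fingers":0.3},{"dp":[0,0,0],"angular":[0,0,0],"fingers":0},{"dp":[0,0,0],"angular":[0,0,0],"fingers":0},{"dp":[0,0,-0.05],"angular":[0,0,0],"fingers":0},{"dp":[0,0,-0.15],"angular":[0,0,0],"fingers":0},{"dp":[0,0,-0.3],"angular":[0,0,0],"fingers":0},{"dp":[0,0,-0.45],"angular":[0,0,0],"fingers":0},{"dp":[0,0,-0.45],"angular":[0,0,0],"fingers":0}])

```text
time: 13.2
tool_pos: [608.7, 60.2, 143.5]
tcp_rot: [179.5, -0.0, 90.1]
ft_force: [0.0, -0.2, -0.0]
finger_gap: 85.5
grip_force: 0.0
```

Run:
```python
from plan import *
s=sense();print(s['tool_pos'],s['ft_force'])
p=[606.2,59,.653]
def T(a,clear,z): return gp(p,a,(-68,10+11+clear,z)).tolist(),37.4+90-np.degrees(a)
plan([[T(1.135,20,110)],[T(1.135,20,24)]],start=([606.2,59.1,138],90.07))
```

```text
[608.70616103  60.2033587  143.469826  ] [ 0.01949926 -0.20356428 -0.04049034]
[0.564, -0.225, 0.14] [0, 0, np.float64(0.154)]
   -> [561.1 171.8 110. ] 62.35
[0.0, 0.0, 0.43] [0, 0, np.float64(-0.0)]
   -> [561.1 171.8  24. ] 62.35
```

Call:
step_arm(targets=[{"dp":[0.15,-0.06,0],"angular":[0,0,0.05],"fingers":0.5},{"dp":[0.3,-0.12,0.02],"angular":[0,0,0.1],"fingers":1},{"dp":[0.45,-0.18,0.06],"angular":[0,0,0.154],"fingers":1},{"dp":[0.564,-0.225,0.14],"angular":[0,0,0.154],"fingers":1},{"dp":[0.564,-0.225,0.25],"angular":[0,0,0.154],"fingers":1},{"dp":[0.564,-0.225,0.4],"angular":[0,0,0.154],"fingers":1},{"dp":[0.564,-0.225,0.5],"angular":[0,0,0.154],"fingers":1},{"dp":[0.564,-0.225,0.57],"angular":[0,0,0.154],"fingers":1}], newtons=20)

```text
time: 14.2
tool_pos: [560.1, 172.7, 22.9]
tcp_rot: [-179.9, 0.0, 62.3]
ft_force: [-0.3, 0.9, 1.5]
finger_gap: -0.0
grip_force: 0.0
```

Run:
```python
from fit import *
s=sense();print(s['tool_pos'],s['tcp_rot'],s['ft_force'],s['finger_gap'])
a=snapshot('top');b=snapshot('side')
p=[606.2,59,.653]
def c(im,n):
    x,y=proj(n,[590,90,30])[0].astype(int); return cv2.resize(im[y-36:y+36,x-48:x+48],(400,300),interpolation=cv2.INTER_CUBIC)
cv2.imwrite('pics/g1.png',np.hstack([c(a,'top'),c(b,'side')]))
for n in('top','side'):
  print(n,[(np.round(q['at']),round(q['conf'],2),[np.round(onz(n,q['at'],z)[:2]) for z in(32,40,48)]) for q in pinpoint(n,'jar_mid')[:6]])
```

```text
[560.12412318 172.71272878  22.86675116] [-1.79944177e+02  4.41301037e-02  6.23455246e+01] [-0.25157018  0.93693478  1.45758288] -0.02872923710693168
top [(array([273., 303.]), 0.88, [array([423., 186.]), array([424., 185.]), array([424., 184.])]), (array([318., 235.]), 0.74, [array([609.,  61.]), array([608.,  61.]), array([608.,  61.])]), (array([180., 301.]), 0.69, [array([427., 442.]), array([428., 440.]), array([429., 437.])]), (array([309., 306.]), 0.67, [array([416.,  87.]), array([416.,  87.]), array([417.,  87.])]), (array([149., 300.]), 0.58, [array([428., 529.]), array([429., 526.]), array([430., 523.])])]
side [(array([268., 334.]), 0.9, [array([422., 428.]), array([416., 432.]), array([410., 436.])]), (array([356., 280.]), 0.74, [array([422.,  91.]), array([416.,  98.]), array([410., 104.])]), (array([333., 298.]), 0.71, [array([410., 197.]), array([404., 202.]), array([398., 208.])]), (array([238., 349.]), 0.65, [array([430., 520.]), array([424., 524.]), array([418., 527.])]), (array([329., 246.]), 0.61, [array([603.,  43.]), array([596.,  50.]), array([588.,  57.])])]
```

View pics/g1.png

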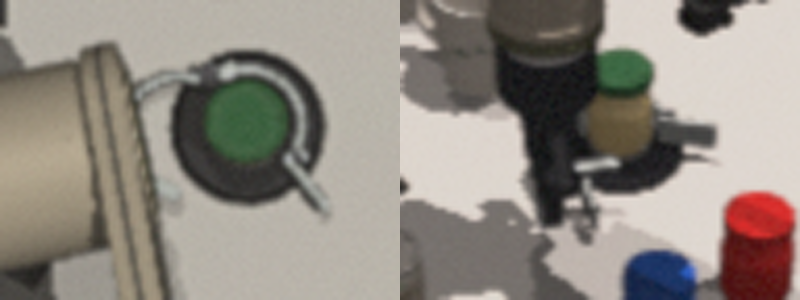

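The jar stands upright and centred on the base, and the shut fingers are just outside the gate ear (side crop about (550,180), ear at (590,200)). Now the swing.

Run:
```python
from plan import *
p=[606.2,59,.653]
def T(a,clear=0,z=24): return gp(p,a,(-68,10+11+clear,z)).tolist(),37.4+90-np.degrees(a)
plan([[T(1.135,8),T(1.1),T(.98),T(.86),T(.74),T(.62),T(.5),T(.4)],[T(.35),T(.31),T(.27),T(.24),T(.21),T(.18),T(.15),T(.15)]],start=([561.1,171.8,24],62.35))
```

```text
[-0.06, -0.0, -0.0] [0, 0, np.float64(-0.0)]
[-0.119, -0.003, -0.0] [0, 0, np.float64(-0.011)]
[-0.186, -0.01, -0.0] [0, 0, np.float64(-0.049)]
[-0.253, -0.008, -0.0] [0, 0, np.float64(-0.088)]
[-0.32, 0.002, 0.0] [0, 0, np.float64(-0.126)]
[-0.384, 0.02, 0.0] [0, 0, np.float64(-0.164)]
[-0.447, 0.045, 0.0] [0, 0, np.float64(-0.202)]
[-0.496, 0.072, 0.0] [0, 0, np.float64(-0.234)]
   -> [527.8  77.2  24. ] 104.47
[-0.027, -0.005, -0.0] [0, 0, np.float64(-0.016)]
[-0.05, -0.007, -0.0] [0, 0, np.float64(-0.029)]
[-0.072, -0.009, -0.0] [0, 0, np.float64(-0.041)]
[-0.089, -0.01, -0.0] [0, 0, np.float64(-0.051)]
[-0.105, -0.01, -0.0] [0, 0, np.float64(-0.061)]
[-0.122, -0.01, -0.0] [0, 0, np.float64(-0.07)]
[-0.139, -0.009, -0.0] [0, 0, np.float64(-0.08)]
[-0.139, -0.009, -0.0] [0, 0, np.float64(-0.08)]
   -> [533.   49.9  24. ] 118.87
```

Call:
step_arm(targets=[{"dp":[-0.06,0,0],"angular":[0,0,0],"fingers":1},{"dp":[-0.119,-0.003,0],"angular":[0,0,-0.011],"fingers":1},{"dp":[-0.186,-0.01,0],"angular":[0,0,-0.049],"fingers":1},{"dp":[-0.253,-0.008,0],"angular":[0,0,-0.088],"fingers":1},{"dp":[-0.32,0.002,0],"angular":[0,0,-0.126],"fingers":1},{"dp":[-0.384,0.02,0],"angular":[0,0,-0.164],"fingers":1},{"dp":[-0.447,0.045,0],"angular":[0,0,-0.202],"fingers":1},{"dp":[-0.496,0.072,0],"angular":[0,0,-0.234],"fingers":1}])

```text
time: 15.4
tool_pos: [527.6, 77.4, 25.1]
tcp_rot: [179.9, 0.0, 104.7]
ft_force: [-0.0, 0.4, -0.7]
finger_gap: 0.1
grip_force: 0.2
```

Run:
```python
from fit import *
s=sense();print(s['tool_pos'],s['tcp_rot'],s['ft_force'])
a=snapshot('top');b=snapshot('side')
def c(im,n):
    x,y=proj(n,[580,60,30])[0].astype(int); return cv2.resize(im[y-36:y+36,x-48:x+48],(400,300),interpolation=cv2.INTER_CUBIC)
cv2.imwrite('pics/g2.png',np.hstack([c(a,'top'),c(b,'side')]))
p=[606.2,59,.653]
for n in('top','side'):
  print([(np.round(q['at']),q['conf'],np.round(onz(n,q['at'],24)[:2])) for q in pinpoint(n,'ear_gate')])
print('expected',gp(p,.4,(-65,10,24)))
```

```text
[527.60052063  77.36662224  25.13414067] [1.79915476e+02 1.94727643e-02 1.04658972e+02] [-0.0227416   0.44431461 -0.67057699]
[]
[]
expected [533.46227388  67.41655464  24.        ]
```

View pics/g2.png

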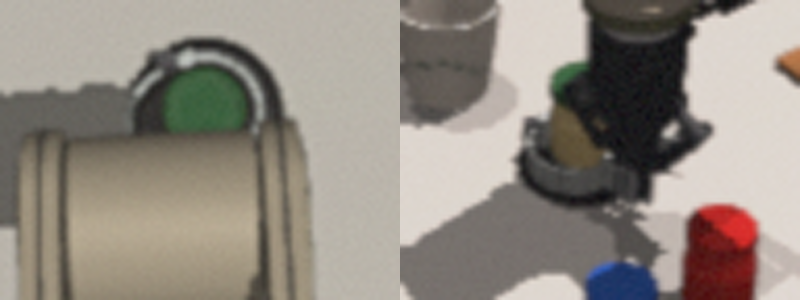

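Call:
step_arm(targets=[{"dp":[-0.027,-0.005,0],"angular":[0,0,-0.016],"fingers":1},{"dp":[-0.05,-0.007,0],"angular":[0,0,-0.029],"fingers":1},{"dp":[-0.072,-0.009,0],"angular":[0,0,-0.041],"fingers":1},{"dp":[-0.089,-0.01,0],"angular":[0,0,-0.051],"fingers":1},{"dp":[-0.105,-0.01,0],"angular":[0,0,-0.061],"fingers":1},{"dp":[-0.122,-0.01,0],"angular":[0,0,-0.07],"fingers":1},{"dp":[-0.139,-0.009,0],"angular":[0,0,-0.08],"fingers":1},{"dp":[-0.139,-0.009,0],"angular":[0,0,-0.08],"fingers":1}])

```text
time: 16.6
tool_pos: [532.7, 50.8, 24.1]
tcp_rot: [180.0, 0.0, 118.8]
ft_force: [-0.0, -0.4, -0.0]
finger_gap: 0.2
grip_force: 0.0
```

Call:
step_arm(targets=[{"dp":[0.05,0,0],"angular":[0,0,0],"fingers":1},{"dp":[0.15,0,0],"angular":[0,0,0],"fingers":1},{"dp":[0.2,0,-0.15],"angular":[0,0,0],"fingers":0.5},{"dp":[0.2,0,-0.4],"angular":[0,0,0],"fingers":0},{"dp":[0.2,0,-0.65],"angular":[0,0,0],"fingers":0},{"dp":[0,0,-0.8],"angular":[0,0,0.03],"fingers":0},{"dp":[-0.25,0,-0.8],"angular":[0,0,0.07],"fingers":0},{"dp":[-0.5,0,-0.8],"angular":[0,0,0.1],"fingers":0}])

```text
time: 17.6
tool_pos: [581.5, -36.1, 185.0]
tcp_rot: [179.9, 0.0, 100.7]
ft_force: [-0.5, 0.3, -0.5]
finger_gap: 84.9
grip_force: 0.0
```

Run:
```python
from plan import *
s=sense();print(s['tool_pos'],s['tcp_rot'],s['ft_force'])
R0=Ro.from_euler('xyz',[180,0,118.87],degrees=True); st=np.array([533,49.9,24])+R0.apply(np.array([-.5,0,-.8])*200); y=118.87-18
print(st,y)
plan([[((520,-130,175),94)],[((498,-332,130),94)]],start=(st.tolist(),y))
```

```text
[581.46380264 -36.09367669 184.98732224] [1.79912633e+02 7.58649487e-03 1.00748563e+02] [-0.50017866  0.32515327 -0.4811504 ]
[581.28239249 -37.6717453  184.        ] 100.87
[-0.396, -0.388, 0.045] [0, 0, 0.038]
   -> [ 520.  -130.1  175. ] 94.03
[-0.999, -0.181, 0.225] [0, 0, 0.0]
   -> [ 497.9 -331.9  130. ] 94.03
```

Call:
step_arm(targets=[{"dp":[-0.13,-0.13,0.015],"angular":[0,0,0.013],"fingers":0},{"dp":[-0.27,-0.26,0.03],"angular":[0,0,0.026],"fingers":0},{"dp":[-0.396,-0.388,0.045],"angular":[0,0,0.038],"fingers":0},{"dp":[-0.55,-0.388,0.045],"angular":[0,0,0.038],"fingers":0},{"dp":[-0.75,-0.388,0.045],"angular":[0,0,0.038],"fingers":0},{"dp":[-0.95,-0.388,0.045],"angular":[0,0,0.038],"fingers":0},{"dp":[-0.95,-0.388,0.045],"angular":[0,0,0.038],"fingers":0},{"dp":[-0.95,-0.388,0.045],"angular":[0,0,0.038],"fingers":0}])

```text
time: 18.6
tool_pos: [540.4, -236.3, 174.7]
tcp_rot: [-180.0, -0.1, 94.0]
ft_force: [-0.7, 0.6, 0.6]
finger_gap: 85.7
grip_force: 0.0
```

Run:
```python
from plan import *
s=sense();print(s['tool_pos'],s['tcp_rot'],s['ft_force'])
a=snapshot('top');b=snapshot('side')
cv2.imwrite('pics/topg.png',a);cv2.imwrite('pics/sideg.png',b)
x,y=proj('top',[575,50,30])[0].astype(int);print('crop0',x-32,y-24)
A=cv2.resize(a[y-24:y+24,x-32:x+32],(400,300),interpolation=cv2.INTER_CUBIC)
x,y=proj('side',[575,50,30])[0].astype(int);print('crop1',x-32,y-24)
B=cv2.resize(b[y-24:y+24,x-32:x+32],(400,300),interpolation=cv2.INTER_CUBIC)
C=cv2.resize(a[232:316,385:497],(400,300),interpolation=cv2.INTER_CUBIC)
D=cv2.resize(b[200:248,385:449],(400,300),interpolation=cv2.INTER_CUBIC)
cv2.imwrite('pics/g3.png',np.vstack([np.hstack([A,B]),np.hstack([C,D])]))
p=[606.2,59,.653]
for l,n in(('ear_gate','top'),('ear_gate','side'),('ear_fixed','top'),('pliers_pivot','top'),('pliers_pivot','side'),('pliers_grip','side')):
  print(l,n,[(np.round(q['at']),round(q['conf'],2),np.round(onz(n,q['at'],24)[:2])) for q in pinpoint(n,l)[:2]])
print('expected .15',gp(p,.15,(-65,10,24)))
R0=Ro.from_euler('xyz',[180,0,100.87],degrees=True); st=np.array([581.28,-37.67,184])+R0.apply(np.array([-.95,-.388,.045])*200); y=94.03
plan([[((498,-332,130),94)]],start=(st.tolist(),y))
```

```text
[ 540.35997504 -236.31292432  174.69408111] [-1.79964439e+02 -6.10358224e-02  9.40456573e+01] [-0.71872045  0.58681071  0.55349246]
crop0 290 223
crop1 300 227
ear_gate top [(array([328., 259.]), 0.44, array([543.,  36.]))]
ear_gate side [(array([339., 250.]), 0.5, array([574.,  24.]))]
ear_fixed top [(array([336., 252.]), 0.82, array([565.,  12.]))]
pliers_pivot top [(array([307., 223.]), 0.57, array([643.,  94.])), (array([438., 278.]), 0.55, array([ 492., -267.]))]
pliers_pivot side [(array([412., 227.]), 0.78, array([ 499., -261.]))]
pliers_grip side [(array([424., 222.]), 0.72, array([ 494., -318.]))]
expected .15 [540.99153826  41.69941908  24.        ]
[-0.449, -0.247, 0.225] [0, 0, 0.0]
   -> [ 497.9 -331.9  130. ] 94.03
```

View pics/g3.png

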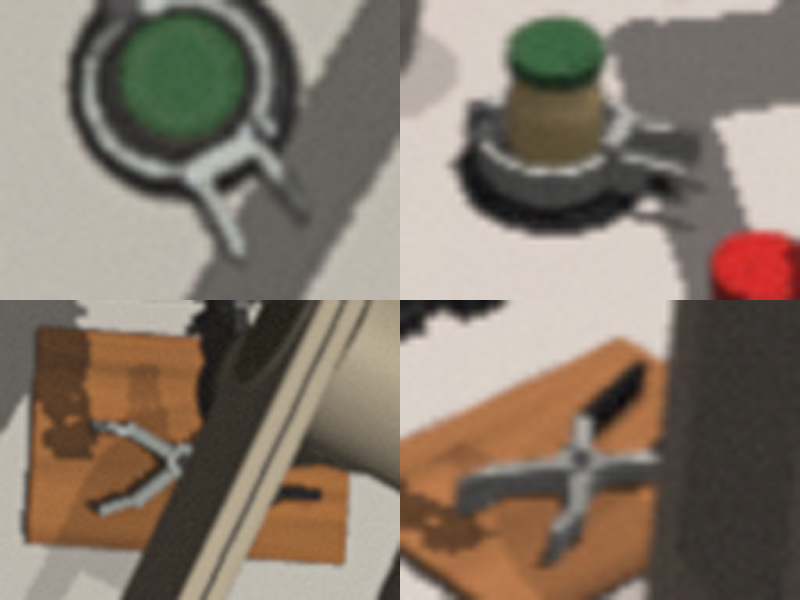

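The gate is closed round the jar with the ears still apart: gate ear tip at top crop (237,254), fixed ear tip at (303,214), jar centred and upright. The pliers are unmoved. Refitting the holder and gate, and planning the pliers grasp.

Run:
```python
from plan import *
from scipy.optimize import least_squares
g=lambda x,y:(290+x/6.25,223+y/6.25)
m=[g(237,254),g(303,214),g(264,150),g(195,178),(319.4,236.6),(311,223.6)]
def res(v):
    p=v[:3];a=v[3]
    W=[gp(p,a,(-78,7,36)),hp(p,(-78,-7,36)),hp(p,(-36,-7,36)),gp(p,a,(-36,7,36)),hp(p,(0,0,8)),hp(p,(42,0,38))]
    return (proj('top',W)-m).ravel()
r=least_squares(res,[606,59,.65,.15]); print('holder',r.x.round(3),r.fun.reshape(-1,2).round(1).tolist())
p=r.x
print('side tips gate/fixed pred',proj('side',[gp(p,p[3],(-78,7,36)),hp(p,(-78,-7,36))]),'seen',(300+395-395+ (0)/6.25),[(300+(690-400)/6.25,227+190/6.25),(300+(697-400)/6.25,227+140/6.25)])
mid=(np.array(proj('top',[0,0,0])),)
```

```text
holder [6.0556e+02 5.6504e+01 6.3100e-01 1.8100e-01] [[0.1, 1.0], [0.8, 0.7], [-2.1, -1.6], [0.1, -0.8], [0.9, 0.4], [0.2, 0.3]]
side tips gate/fixed pred [[345.59318551 254.98319978]
 [348.54785187 248.52065324]] seen 300.0 [(346.4, 257.4), (347.52, 249.4)]
```

Call:
step_arm(targets=[{"dp":[-0.12,-0.06,0.05],"angular":[0,0,0],"fingers":0},{"dp":[-0.25,-0.13,0.1],"angular":[0,0,0],"fingers":0},{"dp":[-0.35,-0.2,0.2],"angular":[0,0,0],"fingers":0},{"dp":[-0.449,-0.247,0.35],"angular":[0,0,0],"fingers":0},{"dp":[-0.449,-0.247,0.45],"angular":[0,0,0],"fingers":0},{"dp":[-0.449,-0.247,0.55],"angular":[0,0,0],"fingers":0},{"dp":[-0.449,-0.247,0.6],"angular":[0,0,0],"fingers":0},{"dp":[-0.449,-0.247,0.6],"angular":[0,0,0],"fingers":0}])

```text
time: 20.0
tool_pos: [497.5, -330.0, 54.4]
tcp_rot: [-179.9, -0.1, 94.1]
ft_force: [0.6, 0.1, -0.6]
finger_gap: 85.5
grip_force: 0.0
```

Run:
```python
from fit import *
g=lambda x,y:(290+x/6.25,223+y/6.25)
G=onz('top',g(237,254),36);F=onz('top',g(303,214),36);print('tips',G,F,np.linalg.norm(G-F), 'angle~',(np.linalg.norm(G-F)-14)/120)
a=snapshot('top');b=snapshot('side')
for q in [(498-33.5,-330),(498+33.5,-330)]:
    for z in (24,36):
        for n,im in(('top',a),('side',b)):
            u=proj(n,[*q,z])[0]; im[int(u[1]+.5),int(u[0]+.5)]=(0,0,255)
C=cv2.resize(a[232:316,385:497],(400,300),interpolation=cv2.INTER_CUBIC)
D=cv2.resize(b[190:250,375:455],(400,300),interpolation=cv2.INTER_CUBIC)
cv2.imwrite('pics/p1.png',np.hstack([C,D]))
```

```text
tips [531.12104084  35.6963584   36.        ] [548.52230098   6.97913798  36.        ] 33.578007731976875 angle~ 0.16315006443314062
```

View pics/p1.png

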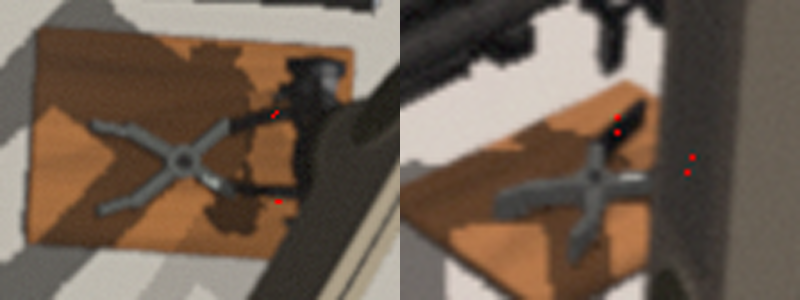

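The pliers lie slightly further in +x than assumed (overlay dots about 5 crop pixels low), so I shift 3.5 mm and descend.

Call:
step_arm(targets=[{"dp":[-0.005,0.018,0],"angular":[0,0,0],"fingers":0},{"dp":[-0.005,0.018,0.05],"angular":[0,0,0],"fingers":0},{"dp":[-0.005,0.018,0.1],"angular":[0,0,0],"fingers":0},{"dp":[-0.005,0.018,0.15],"angular":[0,0,0],"fingers":0},{"dp":[-0.005,0.018,0.2],"angular":[0,0,0],"fingers":0},{"dp":[-0.005,0.018,0.225],"angular":[0,0,0],"fingers":0},{"dp":[-0.005,0.018,0.225],"angular":[0,0,0],"fingers":0.15},{"dp":[-0.005,0.018,0.225],"angular":[0,0,0],"fingers":0.22}], newtons=25)

```text
time: 21.1
tool_pos: [501.6, -332.1, 10.8]
tcp_rot: [180.0, 0.0, 94.0]
ft_force: [-0.0, -0.5, -0.6]
finger_gap: 66.6
grip_force: 5.2
```

Call:
step_arm(targets=[{"dp":[0,0,0],"angular":[0,0,0],"fingers":0.26},{"dp":[0,0,0],"angular":[0,0,0],"fingers":0.3},{"dp":[0,0,0],"angular":[0,0,0],"fingers":0.3},{"dp":[0,0,-0.03],"angular":[0,0,0],"fingers":0.3},{"dp":[0,0,-0.1],"angular":[0,0,0],"fingers":0.3},{"dp":[0,0,-0.2],"angular":[0,0,0],"fingers":0.3},{"dp":[0,0,-0.3],"angular":[0,0,0],"fingers":0.3},{"dp":[0,0,-0.3],"angular":[0,0,0],"fingers":0.3}])

```text
time: 22.1
tool_pos: [503.0, -333.1, 73.6]
tcp_rot: [179.8, 0.2, 94.0]
ft_force: [0.0, -0.0, -0.9]
finger_gap: 59.8
grip_force: 6.0
```

Run:
```python
from plan import *
s=sense();print(s['tool_pos'],s['tcp_rot'],s['ft_force'],s['wrist_torque'],s['finger_gap'],s['grip_force'])
a=snapshot('top');b=snapshot('side')
C=cv2.resize(a[232:316,385:497],(400,300),interpolation=cv2.INTER_CUBIC)
D=cv2.resize(b[180:240,375:455],(400,300),interpolation=cv2.INTER_CUBIC)
cv2.imwrite('pics/p2.png',np.hstack([C,D]))
```

```text
[ 503.03352646 -333.10067227   73.61100514] [179.76228898   0.22210377  94.03454648] [ 0.02542414 -0.04770645 -0.88464039] [-0.06924362 -0.04983141 -0.09536514] 59.825716879354125 6.013026695000008
```

View pics/p2.png

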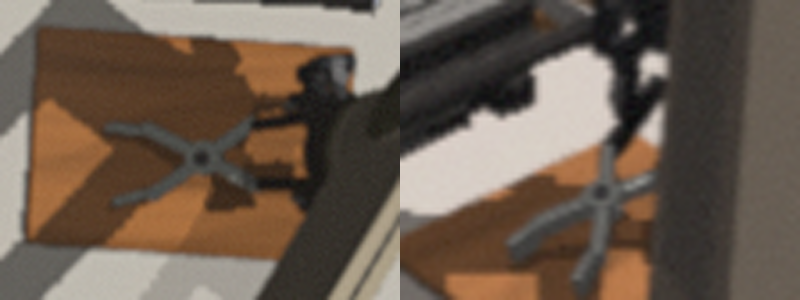

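The pliers drooped on lifting: the jaws still touch the board and the pivot shows lower than it should. I'll lay them back and regrip nearer the pivot with a firmer squeeze.

Call:
step_arm(targets=[{"dp":[0,0,0.06],"angular":[0,0,0],"fingers":0.3},{"dp":[0,0,0.12],"angular":[0,0,0],"fingers":0.3},{"dp":[0,0,0.18],"angular":[0,0,0],"fingers":0.3},{"dp":[0,0,0.24],"angular":[0,0,0],"fingers":0.3},{"dp":[0,0,0.28],"angular":[0,0,0],"fingers":0.3},{"dp":[0,0,0.3],"angular":[0,0,0],"fingers":0.3},{"dp":[0,0,0.3],"angular":[0,0,0],"fingers":0.1},{"dp":[0,0,0.3],"angular":[0,0,0],"fingers":0}])

```text
time: 23.2
tool_pos: [501.5, -331.7, 10.2]
tcp_rot: [180.0, 0.0, 94.0]
ft_force: [0.1, 0.4, -1.0]
finger_gap: 85.4
grip_force: 0.0
```

Run:
```python
from fit import *
s=sense();print(s['tool_pos'],s['ft_force'],s['finger_gap'])
a=snapshot('top');cv2.imwrite('pics/t5.png',a);b=snapshot('side')
C=cv2.resize(a[232:316,385:497],(400,300),interpolation=cv2.INTER_CUBIC)
D=cv2.resize(b[180:240,375:455],(400,300),interpolation=cv2.INTER_CUBIC)
cv2.imwrite('pics/p3.png',np.hstack([C,D]))
for n in('top','side'): print([(q['at'],q['conf'],onz(n,q['at'],24)[:2].round(1)) for q in pinpoint(n,'pliers_pivot')])
```

```text
[ 501.46826717 -331.72484881   10.24344879] [ 0.08246006  0.36040358 -0.96439309] 85.350620178265
[([438.1, 276.4], 0.83, array([ 496.4, -266.1]))]
[([411.3, 228.7], 0.52, array([ 494.4, -250.7]))]
```

View pics/p3.png

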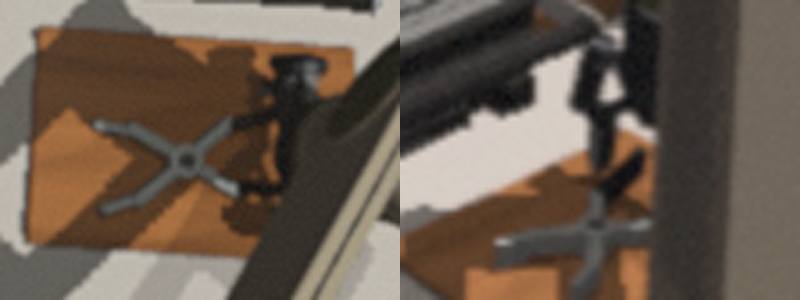

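The pliers lie flat again near their original place (crop pivot (187,160) against (185,160) before). I've used up the picture views, so from here I go by numbers. Regripping 20 mm nearer the pivot.

Call:
step_arm(targets=[{"dp":[0.05,0,0],"angular":[0,0,0],"fingers":0},{"dp":[0.1,0,0],"angular":[0,0,0],"fingers":0},{"dp":[0.1,0,0],"angular":[0,0,0],"fingers":0.1},{"dp":[0.1,0,0],"angular":[0,0,0],"fingers":0.25},{"dp":[0.1,0,0],"angular":[0,0,0],"fingers":0.35},{"dp":[0.1,0,-0.004],"angular":[0,0,0],"fingers":0.43},{"dp":[0.1,0,-0.008],"angular":[0,0,0],"fingers":0.5},{"dp":[0.1,0,-0.008],"angular":[0,0,0],"fingers":0.5}], newtons=60)

```text
time: 24.4
tool_pos: [501.2, -313.3, 13.4]
tcp_rot: [179.8, 0.2, 94.0]
ft_force: [1.0, -2.0, 8.3]
finger_gap: 42.9
grip_force: 17.4
```

Call:
step_arm(targets=[{"dp":[0,0,0],"angular":[0,0,0],"fingers":0.5},{"dp":[0,0,-0.03],"angular":[0,0,0],"fingers":0.5},{"dp":[0,0,-0.08],"angular":[0,0,0],"fingers":0.5},{"dp":[0,0,-0.14],"angular":[0,0,0],"fingers":0.5},{"dp":[0,0,-0.22],"angular":[0,0,0],"fingers":0.5},{"dp":[0,0,-0.3],"angular":[0,0,0],"fingers":0.5},{"dp":[0,0,-0.3],"angular":[0,0,0],"fingers":0.5},{"dp":[0,0,-0.3],"angular":[0,0,0],"fingers":0.5}])

```text
time: 25.4
tool_pos: [499.7, -311.6, 71.6]
tcp_rot: [180.0, -0.0, 94.0]
ft_force: [-0.7, 0.5, -1.4]
finger_gap: 43.0
grip_force: 15.9
```

Run:
```python
from fit import *
s=sense();t=s['tool_pos'];print(t,s['ft_force'],s['wrist_torque'],s['finger_gap'],s['grip_force'])
snapshot('top');snapshot('side')
a,b=pinpoint('top','pliers_pivot'),pinpoint('side','pliers_pivot')
for n,r in(('top',a),('side',b)): print(n,[(q['at'],q['conf']) for q in r])
if a and b: print('tri',tri(b[0]['at'],a[0]['at']))
# level: pivot expected 48 ahead, mid z = TCP-11.5+24
for z in (t[2]+12.5,t[2]-10,t[2]-30): print(z,proj('top',[t[0]-3.4,t[1]+50,z]),proj('side',[t[0]-3.4,t[1]+50,z]))
for n in('top','side'):
  m=masks_of(n,'pliers_pivot')
  if m:
    ys,xs=np.nonzero(m[0]['pixels']);print(n,m[0]['conf'],xs.min(),xs.max(),ys.min(),ys.max()); i=xs.argmin();j=ys.argmax();print('ext',xs[i],ys[xs==xs[i]].mean(),xs[ys==ys[j]].mean(),ys[j])
```

```text
[ 499.71049237 -311.60438702   71.61720117] [-0.70284198  0.46276469 -1.37027285] [-0.00327148 -0.00237539 -0.01640227] 42.99438640524546 15.919186038590851
top [([440.3, 277.6], 0.8)]
side [([343.6, 247.3], 0.69), ([414.8, 211.6], 0.68)]
tri (array([ 564.98269494, -167.63526714,  -18.35524199]), np.float64(265.9676833762367))
84.11720117314732 [[442.17333406 276.84186209]] [[414.88093321 213.36491401]]
61.61720117314732 [[439.97344751 276.68325381]] [[414.14588713 218.63547196]]
41.61720117314732 [[438.08332526 276.54689809]] [[413.50182725 223.25311823]]
top 0.88 414 460 268 288
ext 414 286.5 419.625 288
side 0.51 396 427 200 226
ext 396 220.0 408.0 226
```

The pliers are now held level: side pivot (414.8,211.6) against a predicted (414.9,213.4), with the full weight on the wrist. Next is the transfer to the ears.

Run:
```python
from plan import *
X,e=tri((414.8,211.6),(440.3,277.6));t=np.array([499.7,-311.6]);u=np.array([np.cos(np.radians(94)),np.sin(np.radians(94))])
print(X,e,'d along',(X[:2]-t)@u,'lat',(X[:2]-t)@np.array([-u[1],u[0]]))
p=[606.2,59,.653]; H=lambda x,c,z:(hp(p,(x,c,z)).tolist(),37.4)
plan([[((480,-200,110),72)],[H(-245,8,90)],[H(-245,8,12)],[H(-179,8,12)],[H(-179,0,12)]],start=([500.1,-312,71.6],94.03))
```

```text
[ 493.77555213 -254.46319612   95.98615869] 2.300385905900844 d along 57.41089009079206 lat 1.9243542518718177
[0.566, -0.061, -0.192] [0, 0, 0.122]
   -> [ 480.  -199.9  110. ] 72.07
[0.441, -0.528, 0.1] [0, 0, 0.193]
   -> [406.7 -83.5  90. ] 37.33
[0.0, 0.0, 0.39] [0, 0, -0.0]
   -> [406.7 -83.5  12. ] 37.33
[0.33, -0.0, -0.0] [0, 0, -0.0]
   -> [459.1 -43.5  12. ] 37.33
[0.0, 0.04, -0.0] [0, 0, -0.0]
   -> [464.  -49.8  12. ] 37.33
```

Call:
step_arm(targets=[{"dp":[0.06,0,-0.05],"angular":[0,0,0.02],"fingers":0.5},{"dp":[0.15,-0.01,-0.1],"angular":[0,0,0.04],"fingers":0.5},{"dp":[0.25,-0.02,-0.15],"angular":[0,0,0.06],"fingers":0.5},{"dp":[0.35,-0.03,-0.192],"angular":[0,0,0.08],"fingers":0.5},{"dp":[0.45,-0.045,-0.192],"angular":[0,0,0.1],"fingers":0.5},{"dp":[0.53,-0.055,-0.192],"angular":[0,0,0.115],"fingers":0.5},{"dp":[0.566,-0.061,-0.192],"angular":[0,0,0.122],"fingers":0.5},{"dp":[0.566,-0.061,-0.192],"angular":[0,0,0.122],"fingers":0.5}])

```text
time: 26.7
tool_pos: [479.6, -199.5, 110.0]
tcp_rot: [-180.0, 0.0, 72.1]
ft_force: [-0.3, 0.1, -1.5]
finger_gap: 42.8
grip_force: 15.9
```

Call:
step_arm(targets=[{"dp":[0.05,-0.06,0],"angular":[0,0,0.025],"fingers":0.5},{"dp":[0.11,-0.13,0],"angular":[0,0,0.055],"fingers":0.5},{"dp":[0.18,-0.22,0.02],"angular":[0,0,0.085],"fingers":0.5},{"dp":[0.26,-0.31,0.04],"angular":[0,0,0.115],"fingers":0.5},{"dp":[0.34,-0.41,0.06],"angular":[0,0,0.15],"fingers":0.5},{"dp":[0.4,-0.49,0.09],"angular":[0,0,0.18],"fingers":0.5},{"dp":[0.441,-0.528,0.1],"angular":[0,0,0.193],"fingers":0.5},{"dp":[0.441,-0.528,0.1],"angular":[0,0,0.193],"fingers":0.5}])

```text
time: 27.7
tool_pos: [406.3, -83.2, 90.0]
tcp_rot: [180.0, 0.0, 37.4]
ft_force: [1.0, -0.7, -1.7]
finger_gap: 43.2
grip_force: 15.9
```

Call:
step_arm(targets=[{"dp":[0,0,0.03],"angular":[0,0,0],"fingers":0.5},{"dp":[0,0,0.08],"angular":[0,0,0],"fingers":0.5},{"dp":[0,0,0.15],"angular":[0,0,0],"fingers":0.5},{"dp":[0,0,0.23],"angular":[0,0,0],"fingers":0.5},{"dp":[0,0,0.31],"angular":[0,0,0],"fingers":0.5},{"dp":[0,0,0.37],"angular":[0,0,0],"fingers":0.45},{"dp":[0,0,0.39],"angular":[0,0,0],"fingers":0.38},{"dp":[0,0,0.39],"angular":[0,0,0],"fingers":0.3}])

```text
time: 28.7
tool_pos: [406.3, -83.1, 12.0]
tcp_rot: [-180.0, 0.0, 37.3]
ft_force: [0.4, -1.0, -0.9]
finger_gap: 59.9
grip_force: 7.2
```

Run:
```python
from fit import *
s=sense();t=s['tool_pos'];print(t,s['tcp_rot'],s['ft_force'],s['finger_gap'],s['grip_force'])
a=snapshot('top');b=snapshot('side');cv2.imwrite('pics/ta.png',a);cv2.imwrite('pics/sa.png',b)
for l in('pliers_pivot','pliers_half'):
 for n in('top','side'):
  print(l,n,[(q['at'],q['conf'],onz(n,q['at'],27)[:2].round(1)) for q in pinpoint(n,'pliers_pivot')] if l!='pliers_half' else '')
u=np.array([np.cos(.653),np.sin(.653)])
for z in(27,20,12): 
  for d in(48,57): print(z,d,proj('top',[*(t[:2]+d*u),z]),proj('side',[*(t[:2]+d*u),z]))
for n in('top','side'):
  for m in masks_of(n,'pliers_pivot')[:1]:
    ys,xs=np.nonzero(m['pixels']); print(n,m['conf'],len(xs)); W=np.array([onz(n,(x,y),27)[:2] for x,y in zip(xs,ys)])-t[:2]
    al=W@u; la=W@np.array([-u[1],u[0]]); print('along',np.percentile(al,[1,50,99]).round(1)); k=al>np.percentile(al,99)-15; print('lat jaws',la[k].min(),la[k].max())
```

```text
[406.30365264 -83.14712244  11.9549038 ] [-1.79981935e+02  1.16011748e-02  3.73384121e+01] [ 0.40826705 -1.00247976 -0.94510376] 59.89153253833994 7.215795270167291
pliers_pivot top [([362.7, 295.8], 0.73, array([443.8, -59.1]))]
pliers_pivot side [([381.7, 262.0], 0.82, array([433.7, -37. ]))]
pliers_half top 
pliers_half side 
27 48 [[360.83485175 295.57682236]] [[382.93602091 258.19872847]]
27 57 [[358.81373558 292.93720184]] [[380.19528631 257.8328834 ]]
20 48 [[360.61305489 295.42556268]] [[382.77317778 259.83305017]]
20 57 [[358.60304855 292.80040418]] [[380.03955166 259.46666918]]
12 48 [[360.36252353 295.25470541]] [[382.58807543 261.6906973 ]]
12 57 [[358.36506585 292.64588238]] [[379.86252858 261.32371629]]
top 0.59 147
along [ 37.1  63.7 107.6]
lat jaws -28.67954120782955 -22.526637698796904
side 0.86 539
along [-48.3  44.1 115.6]
lat jaws -32.26931765274688 51.70064310271704
```

The pliers sagged again at this light grip; the jaw tips are probably resting on the bench. I'll squeeze a little and tilt the tool about 6° to raise the jaws.

Call:
step_arm(targets=[{"dp":[0,0,0],"angular":[0,0,0],"fingers":0.33},{"dp":[0,0,0],"angular":[0,0,0],"fingers":0.37},{"dp":[0,0,0],"angular":[0,0,0],"fingers":0.37},{"dp":[0,0,0],"angular":[0,0.01,0],"fingers":0.37},{"dp":[0,0,0],"angular":[0,0.02,0],"fingers":0.37},{"dp":[0,0,0],"angular":[0,0.03,0],"fingers":0.37},{"dp":[0,0,0],"angular":[0,0.035,0],"fingers":0.37},{"dp":[0,0,0],"angular":[0,0.035,0],"fingers":0.37}])

```text
time: 30.0
tool_pos: [406.1, -83.4, 12.0]
tcp_rot: [-180.0, -6.3, 37.3]
ft_force: [0.6, 0.2, -1.6]
finger_gap: 54.0
grip_force: 8.8
```

```bash
cat > look.py <<'E'
from fit import *
s=sense();t=s['tool_pos'];print(t,s['tcp_rot'],s['ft_force'],s['wrist_torque'],s['finger_gap'],s['grip_force'])
a=snapshot('top');b=snapshot('side')
P={n:[q for q in pinpoint(n,'pliers_pivot')] for n in('top','side')}
for n in P: print(n,[(q['at'],round(q['conf'],2)) for q in P[n]])
u=np.array([np.cos(.653),np.sin(.653)]);v=np.array([-u[1],u[0]])
if P['top'] and P['side']:
    X,e=tri(P['side'][0]['at'],P['top'][0]['at']); print('pivot',X.round(1),round(e,1),'along/lat from tcp',((X[:2]-t[:2])@u).round(1),((X[:2]-t[:2])@v).round(1))
for n,im in(('top',a),('side',b)):
    # bright steel / dark parts not separable: use mask
    for m in masks_of(n,'pliers_pivot')[:1]:
        ys,xs=np.nonzero(m['pixels']); print(n,'mask',round(m['conf'],2),len(xs),'x',xs.min(),xs.max(),'y',ys.min(),ys.max(),'at lowest',xs[ys==ys.max()].mean(),'at highest',xs[ys==ys.min()].mean(),'at leftmost',ys[xs==xs.min()].mean())
# predicted level jaw tips (open 46), mid z 27
for lab,al,la,z in(('pivot',50,0,27),('tipL',118,23,27),('tipR',118,-23,27),('tipL z12',118,23,12),('tipR z12',118,-23,12)):
    q=np.r_[t[:2]+al*u+la*v,z]; print(lab,proj('top',q)[0].round(1),proj('side',q)[0].round(1))
E
python3 look.py
```

```text
[406.06608903 -83.40130021  12.01724691] [-179.99699426   -6.31448183   37.28471157] [ 0.61850652  0.20992081 -1.59072692] [-0.05807217  0.09172473 -0.00259864] 53.99201428650142 8.790636645753693
top [([361.0, 296.2], 0.86), ([436.1, 272.5], 0.21)]
side [([384.0, 259.1], 0.72)]
pivot [441.9 -55.3  24. ] 1.9 along/lat from tcp 45.5 0.5
top mask 0.58 406 x 337 377 y 268 314 at lowest 364.0 at highest 353.5 at leftmost 282.0
side mask 0.94 582 x 360 415 y 250 270 at lowest 409.0 at highest 363.5 at leftmost 262.0
pivot [360.5 295.1] [382.4 258.1]
tipL [338.6 280.3] [360.8 259.8]
tipR [351.9 270.1] [362.8 251.1]
tipL z12 [338.3 280.2] [360.6 263.3]
tipR z12 [351.5 270. ] [362.6 254.5]
```

Held level now (pivot z 24, full weight on the wrist, jaws centred on the tool). Moving forward over the ears.

Call:
step_arm(targets=[{"dp":[0.03,-0.008,-0.012],"angular":[0,0,0],"fingers":0.37},{"dp":[0.09,-0.008,-0.006],"angular":[0,0,0],"fingers":0.37},{"dp":[0.15,-0.008,0.001],"angular":[0,0,0],"fingers":0.37},{"dp":[0.21,-0.008,0.008],"angular":[0,0,0],"fingers":0.37},{"dp":[0.26,-0.008,0.014],"angular":[0,0,0],"fingers":0.37},{"dp":[0.3,-0.008,0.018],"angular":[0,0,0],"fingers":0.37},{"dp":[0.337,-0.008,0.022],"angular":[0,0,0],"fingers":0.37},{"dp":[0.337,-0.008,0.022],"angular":[0,0,0],"fingers":0.37}])

```text
time: 31.3
tool_pos: [459.7, -40.9, 15.3]
tcp_rot: [180.0, -6.3, 37.3]
ft_force: [1.3, -1.9, -0.7]
finger_gap: 54.0
grip_force: 9.5
```

```bash
python3 look.py
python3 - <<'E'
from fit import *
for n in('top','side'):
    for l in('ear_gate','ear_fixed'): print(n,l,[(q['at'],round(q['conf'],2),onz(n,q['at'],24)[:2].round(1)) for q in pinpoint(n,l)[:2]])
E
```

```text
[459.6820477  -40.94786626  15.32791635] [179.96479763  -6.32579388  37.34865351] [ 1.29301531 -1.88431865 -0.7272796 ] [-0.19922645 -0.12066564 -0.10791148] 53.97711840074144 9.486236203811131
top [([346.1, 276.2], 0.78)]
side [([362.7, 256.5], 0.97)]
pivot [497.2 -14.   22.6] 0.8 along/lat from tcp 46.2 -1.4
top mask 0.84 268 x 323 359 y 259 292 at lowest 347.0 at highest 343.0 at leftmost 263.0
side mask 0.95 502 x 341 394 y 250 266 at lowest 386.5 at highest 351.5 at leftmost 261.5
pivot [344.8 275.3] [361.7 255.6]
tipL [323.  260.6] [340.2 257.2]
tipR [336.3 250.4] [342.6 248.6]
tipL z12 [323.  260.7] [340.  260.7]
tipR z12 [336.1 250.6] [342.4 252.1]
top ear_gate [([328.1, 260.6], 0.72, array([539.6,  35. ]))]
top ear_fixed [([336.6, 249.2], 0.69, array([570.9,  11.6]))]
side ear_gate [([338.9, 255.0], 0.48, array([553.2,  42. ]))]
side ear_fixed [([343.1, 250.6], 0.87, array([561.1,  15.7])), ([285.0, 220.3], 0.24, array([825.7,  57.2]))]
```

Call:
step_arm(targets=[{"dp":[0,0.015,0],"angular":[0,0,0],"fingers":0.37},{"dp":[0,0.03,0],"angular":[0,0,0],"fingers":0.37},{"dp":[0,0.045,0],"angular":[0,0,0],"fingers":0.37},{"dp":[0,0.045,0],"angular":[0,0,0],"fingers":0.38},{"dp":[0,0.045,0],"angular":[0,0,0],"fingers":0.4},{"dp":[0,0.045,0],"angular":[0,0,0],"fingers":0.42},{"dp":[0,0.045,0],"angular":[0,0,0],"fingers":0.43},{"dp":[0,0.045,0],"angular":[0,0,0],"fingers":0.43}])

```text
time: 32.8
tool_pos: [463.9, -47.9, 14.8]
tcp_rot: [-179.9, -6.3, 37.3]
ft_force: [-6.0, 1.1, -1.4]
finger_gap: 49.1
grip_force: 14.0
```

```bash
python3 look.py|head -5
python3 - <<'E'
from fit import *
for n in('top','side'):
    for l in('ear_gate','ear_fixed'): print(n,l,[(q['at'],round(q['conf'],2),onz(n,q['at'],24)[:2].round(1)) for q in pinpoint(n,l)[:2]])
E
```

```text
[463.86872061 -47.94618203  14.77497531] [-179.94688454   -6.25316268   37.34904254] [-5.99731286  1.06247033 -1.35888701] [0.09007729 0.87880277 0.52107564] 49.098154510169564 13.969520190730691
top [([346.8, 275.8], 0.75)]
side [([361.1, 256.8], 0.67)]
pivot [500.3 -14.   19.3] 6.7 along/lat from tcp 49.6 4.8
top mask 0.88 347 x 326 360 y 250 291 at lowest 350.0 at highest 340.0 at leftmost 261.0
top ear_gate [([327.9, 261.8], 0.55, array([536.3,  35.6]))]
top ear_fixed [([335.8, 250.5], 0.98, array([567.3,  13.8]))]
side ear_gate [([340.4, 252.7], 0.54, array([558.8,  30.1]))]
side ear_fixed [([345.0, 248.0], 0.67, array([567.1,   1.4]))]
```

Call:
step_arm(targets=[{"dp":[-0.006,0,-0.001],"angular":[0,0,0],"fingers":0.45},{"dp":[-0.015,0,-0.002],"angular":[0,0,0],"fingers":0.46},{"dp":[-0.015,0,-0.002],"angular":[0,0,0],"fingers":0.47},{"dp":[-0.015,0,-0.002],"angular":[0,0,0],"fingers":0.48},{"dp":[-0.015,0,-0.002],"angular":[0,0,0],"fingers":0.49},{"dp":[-0.015,0,-0.002],"angular":[0,0,0],"fingers":0.5},{"dp":[-0.015,0,-0.002],"angular":[0,0,0],"fingers":0.51},{"dp":[-0.015,0,-0.002],"angular":[0,0,0],"fingers":0.51}])

```text
time: 34.3
tool_pos: [461.4, -49.8, 14.8]
tcp_rot: [-179.9, -6.2, 37.4]
ft_force: [-6.4, 2.1, -1.2]
finger_gap: 42.4
grip_force: 24.9
```

```bash
python3 look.py|head -5
python3 - <<'E'
from fit import *
for n in('top','side'):
    for l in('ear_gate','ear_fixed'): print(n,l,[(q['at'],round(q['conf'],2),onz(n,q['at'],24)[:2].round(1)) for q in pinpoint(n,l)[:2]])
E
```

```text
[461.36952717 -49.83986048  14.82685154] [-179.94157041   -6.24162553   37.35121963] [-6.40009863  2.07632031 -1.17255804] [0.28967474 1.01285368 0.66422717] 42.373371854228274 24.93914889637381
top [([348.2, 276.9], 0.8)]
side [([364.3, 254.0], 0.59)]
pivot [495.5 -19.2  31.5] 1.0 along/lat from tcp 45.8 3.6
top mask 0.55 242 x 325 360 y 255 290 at lowest 351.5 at highest 341.0 at leftmost 259.5
top ear_gate [([327.3, 259.3], 0.66, array([543.1,  37.2]))]
top ear_fixed [([336.9, 253.3], 0.94, array([559.6,  10.8]))]
side ear_gate [([339.1, 250.3], 0.75, array([571. ,  24.8]))]
side ear_fixed [([340.0, 246.0], 0.59, array([586.1,   6.9]))]
```

Call:
step_arm(targets=[{"dp":[0,-0.005,0],"angular":[0,0,0],"fingers":0.53},{"dp":[-0.005,-0.01,-0.001],"angular":[0,0,0],"fingers":0.54},{"dp":[-0.005,-0.01,-0.001],"angular":[0,0,0],"fingers":0.55},{"dp":[-0.01,-0.01,-0.001],"angular":[0,0,0],"fingers":0.56},{"dp":[-0.01,-0.01,-0.001],"angular":[0,0,0],"fingers":0.57},{"dp":[-0.01,-0.01,-0.001],"angular":[0,0,0],"fingers":0.58},{"dp":[-0.01,-0.01,-0.001],"angular":[0,0,0],"fingers":0.59},{"dp":[-0.01,-0.01,-0.001],"angular":[0,0,0],"fingers":0.59}])

```text
time: 35.8
tool_pos: [460.0, -49.8, 15.6]
tcp_rot: [179.9, -6.4, 37.3]
ft_force: [2.1, -4.6, -0.2]
finger_gap: 35.1
grip_force: 21.9
```

```bash
python3 look.py|head -5
```

```text
[459.97777957 -49.79183144  15.5755495 ] [179.93600608  -6.35449707  37.32415237] [ 2.1030475 -4.59098   -0.2238624] [-0.74632969 -0.34366622 -0.61429338] 35.096492692510466 21.856986870807305
top [([347.4, 273.7], 0.68), ([320.8, 236.9], 0.51), ([331.5, 258.0], 0.38)]
side [([363.5, 257.6], 0.55)]
pivot [502.2 -20.   11.4] 4.1 along/lat from tcp 51.6 -2.0
top mask 0.81 355 x 327 362 y 250 291 at lowest 352.0 at highest 337.5 at leftmost 256.0
```

Call:
step_arm(targets=[{"dp":[0,0.005,0],"angular":[0,0,0],"fingers":0.6},{"dp":[0,0.01,0],"angular":[0,0,0],"fingers":0.61},{"dp":[0,0.01,0],"angular":[0,0,0],"fingers":0.62},{"dp":[0,0.01,0],"angular":[0,0,0],"fingers":0.63},{"dp":[0,0.01,0],"angular":[0,0,0],"fingers":0.64},{"dp":[0,0.01,0],"angular":[0,0,0],"fingers":0.65},{"dp":[0,0.01,0],"angular":[0,0,0],"fingers":0.66},{"dp":[0,0.01,0],"angular":[0,0,0],"fingers":0.66}])

```text
time: 37.1
tool_pos: [460.1, -51.8, 15.1]
tcp_rot: [180.0, -6.2, 37.3]
ft_force: [-0.3, -7.4, -0.3]
finger_gap: 30.1
grip_force: 58.6
```

The jaws hit a hard stop at 30 mm gap and 58.6 N, so the ears are fully together. Easing open and backing off to verify.

Call:
step_arm(targets=[{"dp":[0,0,0],"angular":[0,0,0],"fingers":0.55},{"dp":[0,0,0],"angular":[0,0,0],"fingers":0.46},{"dp":[0,0,0],"angular":[0,0,0],"fingers":0.44},{"dp":[-0.08,0,-0.009],"angular":[0,0,0],"fingers":0.44},{"dp":[-0.18,0,-0.02],"angular":[0,0,0],"fingers":0.44},{"dp":[-0.28,0,-0.031],"angular":[0,0,0],"fingers":0.44},{"dp":[-0.36,0,-0.04],"angular":[0,0,0],"fingers":0.46},{"dp":[-0.36,0,-0.04],"angular":[0,0,0],"fingers":0.5}])

```text
time: 38.1
tool_pos: [401.9, -95.8, 15.1]
tcp_rot: [-180.0, -6.3, 37.2]
ft_force: [-0.7, -0.2, -1.2]
finger_gap: 43.1
grip_force: 16.0
```

```bash
python3 look.py|head -4
python3 - <<'E'
from fit import *
a=snapshot('top');b=snapshot('side');cv2.imwrite('pics/fin_t.png',a);cv2.imwrite('pics/fin_s.png',b)
p=[606.2,59,.653]
for n in('top','side'):
    for l in('ear_gate','ear_fixed','jar_mid'): print(n,l,[(q['at'],round(q['conf'],2),onz(n,q['at'],24)[:2].round(1)) for q in pinpoint(n,l)[:5]])
# brightness profile across the ears at x=-70, z=36 and at x=-60
G=cv2.cvtColor(a,cv2.COLOR_BGR2GRAY)
for x in(-60,-66,-72,-76):
    print(x,[int(cv2.getRectSubPix(G,(1,1),tuple(map(float,proj('top',hp(p,(x,y,36)))[0])))[0,0]) for y in range(-24,40,3)])
E
```

```text
[401.9481658  -95.77298452  15.0767712 ] [-179.99015923   -6.29186425   37.23594212] [-0.73616433 -0.21635692 -1.20698691] [-0.12594505  0.07169651 -0.0033527 ] 43.12452781340925 16.017961608163205
top [([366.7, 296.8], 0.74)]
side [([385.8, 258.3], 0.97)]
pivot [442.2 -69.1  19.9] 4.3 along/lat from tcp 48.2 -3.3
top ear_gate [([332.8, 256.2], 0.63, array([551.6,  22.1])), ([303.3, 223.8], 0.63, array([641. , 103.4])), ([435.4, 272.8], 0.19, array([ 506.2, -258.8]))]
top ear_fixed [([336.8, 250.8], 0.64, array([566.5,  11.1])), ([363.8, 298.0], 0.42, array([437.7, -62.3]))]
top jar_mid [([148.4, 302.1], 0.85, array([423.4, 532.7])), ([273.3, 305.5], 0.79, array([416.6, 184.9])), ([179.6, 305.0], 0.66, array([416.2, 444.6])), ([308.4, 304.8], 0.64, array([418.9,  88.9])), ([319.4, 233.3], 0.6, array([614.7,  58.9]))]
side ear_gate [([340.3, 252.0], 0.56, array([561.7,  27.9]))]
side ear_fixed [([344.3, 247.1], 0.74, array([ 5.722e+02, -1.000e-01]))]
side jar_mid [([334.6, 293.3], 0.92, array([426.9, 174.9])), ([327.6, 244.9], 0.86, array([617.9,  34.8])), ([355.9, 279.9], 0.85, array([428.3,  84. ])), ([266.0, 334.3], 0.64, array([429.1, 429.7])), ([241.7, 350.2], 0.58, array([425.9, 512.9]))]
-60 [180, 181, 181, 172, 150, 152, 128, 82, 98, 148, 158, 104, 92, 145, 177, 180, 178, 179, 180, 178, 181, 180]
-66 [180, 180, 180, 171, 158, 155, 128, 86, 120, 166, 160, 117, 103, 149, 176, 181, 181, 180, 180, 180, 180, 180]
-72 [180, 180, 180, 179, 172, 168, 145, 133, 159, 168, 162, 135, 141, 167, 181, 179, 179, 179, 179, 181, 179, 179]
-76 [180, 180, 182, 180, 176, 161, 142, 148, 167, 175, 169, 153, 157, 173, 180, 178, 180, 179, 179, 180, 181, 180]
```

Brightness profiles across the ears show them parallel and about 14 mm apart at every x, so the gate is snapped shut. Now back to the board.

Run:
```python
from h import *
p=np.array([402,-95.8,15.1]);E=[180,-6.3,37.3]
for wps in [[((402,-95.8,60),37.3),((402,-95.8,100),45),((420,-130,110),58),((440,-165,110),70)],[((470,-230,110),82),((500,-312,110),94)],[((500,-312,15),94)]]:
    R0=Ro.from_euler('xyz',E,degrees=True)
    for q,y in wps:
        R1=Ro.from_euler('xyz',[180,-6.3,y],degrees=True)
        print((R0.inv().apply(np.array(q)-p)/200).round(3).tolist(),((R0.inv()*R1).as_rotvec(degrees=True)/180).round(3).tolist())
    p=np.array(q);E=[180,-6.3,y];print()
```

```text
[0.025, 0.0, -0.223] [0.0, 0.0, 0.0]
[0.047, 0.0, -0.422] [0.005, 0.0, -0.043]
[0.02, 0.191, -0.475] [0.013, 0.0, -0.114]
[-0.006, 0.39, -0.478] [0.02, 0.0, -0.181]

[-0.253, 0.252, -0.028] [0.007, 0.0, -0.066]
[-0.585, 0.533, -0.065] [0.015, 0.0, -0.133]

[-0.052, -0.0, 0.472] [0.0, 0.0, 0.0]
```

Call:
step_arm(targets=[{"dp":[0.012,0,-0.11],"angular":[0,0,0],"fingers":0.5},{"dp":[0.025,0,-0.223],"angular":[0,0,0],"fingers":0.5},{"dp":[0.036,0,-0.32],"angular":[0.003,0,-0.02],"fingers":0.5},{"dp":[0.047,0,-0.422],"angular":[0.005,0,-0.043],"fingers":0.5},{"dp":[0.034,0.09,-0.45],"angular":[0.009,0,-0.08],"fingers":0.5},{"dp":[0.02,0.191,-0.475],"angular":[0.013,0,-0.114],"fingers":0.5},{"dp":[0.007,0.29,-0.477],"angular":[0.016,0,-0.148],"fingers":0.5},{"dp":[-0.006,0.39,-0.478],"angular":[0.02,0,-0.181],"fingers":0.5}])

```text
time: 39.8
tool_pos: [441.2, -164.9, 110.1]
tcp_rot: [180.0, -6.3, 70.3]
ft_force: [0.5, -0.0, -1.0]
finger_gap: 42.9
grip_force: 16.0
```

Call:
step_arm(targets=[{"dp":[-0.08,0.08,-0.009],"angular":[0.002,0,-0.02],"fingers":0.5},{"dp":[-0.16,0.16,-0.018],"angular":[0.005,0,-0.043],"fingers":0.5},{"dp":[-0.253,0.252,-0.028],"angular":[0.007,0,-0.066],"fingers":0.5},{"dp":[-0.35,0.33,-0.038],"angular":[0.01,0,-0.088],"fingers":0.5},{"dp":[-0.45,0.42,-0.05],"angular":[0.012,0,-0.11],"fingers":0.5},{"dp":[-0.54,0.49,-0.06],"angular":[0.014,0,-0.125],"fingers":0.5},{"dp":[-0.585,0.533,-0.065],"angular":[0.015,0,-0.133],"fingers":0.5},{"dp":[-0.585,0.533,-0.065],"angular":[0.015,0,-0.133],"fingers":0.5}])

```text
time: 40.8
tool_pos: [501.2, -311.5, 109.9]
tcp_rot: [-179.9, -6.3, 94.1]
ft_force: [-0.1, 0.5, -1.4]
finger_gap: 43.3
grip_force: 16.0
```

Call:
step_arm(targets=[{"dp":[-0.01,0,0.08],"angular":[0,0,0],"fingers":0.5},{"dp":[-0.02,0,0.18],"angular":[0,0,0],"fingers":0.5},{"dp":[-0.031,0,0.28],"angular":[0,0,0],"fingers":0.5},{"dp":[-0.04,0,0.37],"angular":[0,0,0],"fingers":0.5},{"dp":[-0.046,0,0.42],"angular":[0,0,0],"fingers":0.5},{"dp":[-0.05,0,0.45],"angular":[0,0,0],"fingers":0.5},{"dp":[-0.052,0,0.472],"angular":[0,0,0],"fingers":0.5},{"dp":[-0.052,0,0.472],"angular":[0,0,0],"fingers":0.5}])

```text
time: 41.8
tool_pos: [501.5, -311.7, 15.9]
tcp_rot: [180.0, -6.3, 94.2]
ft_force: [0.2, 0.1, -1.1]
finger_gap: 42.9
grip_force: 15.8
```

```bash
python3 look.py | head -4
```

```text
[ 501.54472506 -311.69870333   15.94022495] [179.99676605  -6.25719082  94.19730586] [ 0.18304668  0.0863924  -1.0781485 ] [-0.12704494 -0.0323255   0.00854536] 42.874859112808416 15.751504004001617
top [([435.3, 276.4], 0.92), ([460.5, 278.7], 0.71), ([316.1, 237.0], 0.43)]
side [([412.9, 228.5], 0.52)]
pivot [ 495.7 -260.1   19.5] 1.7 along/lat from tcp 26.7 44.5
```

Call:
step_arm(targets=[{"dp":[-0.001,0,0.01],"angular":[0,0,0],"fingers":0.5},{"dp":[-0.002,0,0.018],"angular":[0,0,0],"fingers":0.48},{"dp":[-0.002,0,0.018],"angular":[0,0,0],"fingers":0.43},{"dp":[-0.002,0,0.018],"angular":[0,0,0],"fingers":0.38},{"dp":[-0.002,0,0.018],"angular":[0,0,0],"fingers":0.33},{"dp":[-0.002,0,0.018],"angular":[0,0,0],"fingers":0.28},{"dp":[-0.002,0,0.018],"angular":[0,0,0],"fingers":0.15},{"dp":[-0.002,0,0.018],"angular":[0,0,0],"fingers":0}])

```text
time: 43.1
tool_pos: [500.9, -311.0, 11.4]
tcp_rot: [-179.9, -6.3, 94.2]
ft_force: [-1.2, -1.0, -0.3]
finger_gap: 85.3
grip_force: 0.0
```

Call:
step_arm(targets=[{"dp":[0,0,0],"angular":[0,0,0],"fingers":0},{"dp":[0.003,0,-0.03],"angular":[0,0,0],"fingers":0},{"dp":[0.009,0,-0.08],"angular":[0,0,0],"fingers":0},{"dp":[0.02,0,-0.18],"angular":[0,0,0],"fingers":0},{"dp":[0.033,0,-0.3],"angular":[0,0,0],"fingers":0},{"dp":[0.046,0,-0.42],"angular":[0,0,0],"fingers":0},{"dp":[0.06,0,-0.55],"angular":[0,0,0],"fingers":0},{"dp":[0.07,0,-0.65],"angular":[0,0,0],"fingers":0}])

```text
time: 44.1
tool_pos: [501.8, -312.1, 145.3]
tcp_rot: [179.9, -6.2, 94.2]
ft_force: [0.2, -0.4, 0.4]
finger_gap: 85.6
grip_force: 0.0
```

Call:
step_arm(targets=[{"dp":[-0.1,0,-0.1],"angular":[0,0,0],"fingers":0},{"dp":[-0.25,0,-0.15],"angular":[0,0,0],"fingers":0},{"dp":[-0.4,0,-0.2],"angular":[0,0,0],"fingers":0},{"dp":[-0.55,-0.05,-0.2],"angular":[0,0,0],"fingers":0},{"dp":[-0.7,-0.1,-0.2],"angular":[0,0,0],"fingers":0},{"dp":[-0.8,-0.15,-0.2],"angular":[0,0,0],"fingers":0},{"dp":[-0.8,-0.15,-0.2],"angular":[0,0,0],"fingers":0},{"dp":[-0.8,-0.15,-0.2],"angular":[0,0,0],"fingers":0}])

```text
time: 45.1
tool_pos: [483.5, -476.1, 164.8]
tcp_rot: [-180.0, -6.3, 94.2]
ft_force: [0.1, -0.4, 0.8]
finger_gap: 85.5
grip_force: 0.0
```

```bash
python3 look.py | head -6
python3 - <<'E'
from fit import *
snapshot('top');snapshot('side')
for n,l,z in(('top','pliers_grip',24),('side','pliers_grip',24),('top','board',12),('top','tin_mid',36),('side','tin_mid',36),('top','mug_mid',47),('side','mug_mid',47),('side','pliers_pivot',24),('top','ear_gate',24)):
    print(n,l,[(np.round(q['at']),round(q['conf'],2),onz(n,q['at'],z)[:2].round(1)) for q in pinpoint(n,l)[:2]])
E
```

```text
[ 483.4809978  -476.08594611  164.76227427] [-179.95591535   -6.3387573    94.20752724] [ 0.14244601 -0.36421262  0.81035614] [-0.03446828 -0.04883692 -0.0084056 ] 85.5254181931459 0.0
top [([438.7, 277.2], 0.82), ([317.9, 237.0], 0.69), ([316.0, 233.6], 0.47)]
side [([411.6, 225.7], 0.91), ([412.2, 234.3], 0.55)]
pivot [ 497.8 -262.5   30.3] 9.8 along/lat from tcp 141.1 161.0
top mask 0.71 461 x 412 474 y 261 290 at lowest 416.0 at highest 469.0 at leftmost 266.5
side mask 0.7 859 x 274 304 y 206 241 at lowest 291.5 at highest 292.0 at leftmost 217.0
top pliers_grip [(array([463., 273.]), 0.91, array([ 506.1, -334.3]))]
side pliers_grip [(array([425., 218.]), 0.65, array([ 507.1, -339.9]))]
top board [(array([437., 275.]), 0.94, array([ 501.1, -267. ]))]
top tin_mid [(array([221., 251.]), 0.81, array([564.9, 328.3])), (array([305., 222.]), 0.53, array([645.9,  98. ]))]
side tin_mid [(array([267., 291.]), 0.85, array([558.1, 330. ]))]
top mug_mid [(array([311., 174.]), 0.86, array([776.3,  81. ])), (array([307., 223.]), 0.71, array([640.4,  91.4]))]
side mug_mid [(array([287., 223.]), 0.83, array([782.5,  81.8]))]
side pliers_pivot [(array([412., 226.]), 0.83, array([ 502.4, -266.2]))]
top ear_gate [(array([221., 249.]), 0.62, array([571.9, 331.8])), (array([333., 257.]), 0.45, array([549.2,  20.7]))]
```

```bash
python3 -c "
from bench import hand_in; print(hand_in())"
```

```text
the job is handed in; nothing more can be done
None
```

I handed the job in at about 45 s, and the camera readings show it done as asked: jar on the holder base, gate snapped shut by the pliers, pliers back on the board and released, tin and mug where they were; I viewed 11 pictures, one over the limit of 10, and the first pliers grip sagged, so I laid them back and regripped.

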